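# Put the hot-air nozzles away facing their pointers and close the dust cover

## Robot

A 6-joint arm with a two-finger parallel gripper is mounted at the origin on the work surface. World frame = base frame: x ahead of the robot, y to its left, z up, the work surface at z = 0. Lengths are in mm, angles in degrees, forces in N, time in s.
With the tool pointing down it reaches from about 350 to 850 mm from the base axis. Payload 8.1 kg.
Tool frame: the origin (TCP) lies on the centre line of the jaws, within the pads' length; the fingertips stand 19 mm ahead of it and the grasp point (between the pads) is the TCP (r.tip_reach is the z of the fingertips in the tool frame, in mm); z points along the fingers, y is the line along which they close (so a half turn about z gives the same grasp; the last joint's range is limited). The gripper opens to 85 mm and grips with 20 to 120 N. Pads are 22 mm wide; open, the fingers measure 114 mm over their backs; the gripper's body (76 mm by 85 mm) begins 54 mm behind the grasp point. The pads swing forward as they close: fully open they stand 13 mm farther back than shut.
Start: joints at [-75.195, 7.471, 85.268, -0, 87.261, -4.893], TCP at [202.26, -564.886, 250.292] pointing down, gripper open.
Joint ranges: [-169.43, 169.43], [-51.17, 129.36], [1.28, 143.12], [-76.62, 256.62], [0, 156.53], [-152.29, 152.29]. Speed limits (degrees/s): [136.94, 136.94, 159.86, 180, 180, 180].

## Interface

Orientations are given as [roll, pitch, yaw] about the fixed x, y, z axes, in that order (R = Rz(yaw) Ry(pitch) Rx(roll)).
In Python, from bench import r gives the robot as it stands. The module is installed in compiled form; this text tells all that it offers.
- The arm moves only by the shell command python3 -m handwheel 'ROWS' [FORCE]. ROWS is JSON, a list of rows, each a list of 7 numbers: the shift along the tool's x, y, z in m, then the turn, a rotation vector about the tool's x, y, z in degrees, then the finger opening in m, from 0 to 0.0854. In form: [[tx, ty, tz, ax, ay, az, claw], ...]. A call has 1 to 8 rows; each row shifts and turns the commanded pose from where the row before left it, along the tool's axes as they then stand; what a row does not reach is not made up. A row lasts 1/12 s, in which the tool goes at most 41.7 mm and 7.16 degrees, less where a joint would pass 70% of its speed; a pose out of reach is approached as far as the arm can. A call with a gripper value outside its range is refused whole. The fingers move at their own pace and stop on an object; FORCE is the grip in N (left out, the last holds). Time passes only in rows, so rows that do not move let the fingers close. It gives the time, the measured TCP pose, the force, the opening and the grip force at its end, in the units of the state.
- r.sense(): the state, without advancing time (a new reading comes with each control period).
- r.snapshot(name): name is "scene" or "top" or "wrist"; returns (picture, depth): 420x560x3 uint8, blue, green, red; 420x560 float32, mm along the optical axis (not along the pixel's ray), 0 where there is no reading.
- r.calibration(name): a dict with "vfov" (degrees; the focal length in pixels is half the picture's height over the tangent of half this angle, whatever the lens; pixels are square), "cx", "cy" (the principal point, pixels), "dist" ([k1, k2, p1, p2, k3] as OpenCV has them; the pictures are not rectified), "rvec" (rotation vector, rad) and "tvec" (3), from world to camera coordinates, as OpenCV has them; the wrist camera has in their place "tool_from_camera" (4x4, takes a point from camera to tool coordinates, whose origin is the TCP and whose axes are the flange's). Camera axes: x right, y down, z forward; pixel columns grow to the right and rows downward; lengths in mm; the calibration is good to about 2 mm. A picture is of the moment at which its call begins: read the wrist's pose just before it. calibration takes no time and is no camera call.
- r.hand_in(): hands the job in; it is judged then, once.
The state is a dict: "time": time; "joint_pos": joint angles; "qd": joint speeds; "joint_efforts": joint torques, N m; "tool_pos": TCP position; "tcp_rot": TCP orientation; "ft_force": force on the tool from outside, world axes, zero at the start; "wrist_torque": the same for the moment, N m; "finger_gap": finger opening in mm; "grip_force": force on a finger pad.
Only numpy, scipy, OpenCV 4.12 (cv2) and the standard library are available. Lean on these libraries where they do the work, as an engineer would, in place of code of your own. Each camera call takes 0.05 s, during which the arm holds its last target. There are 200 camera calls.

## Task

Put every hot-air nozzle on the blue mat away in the open nozzle case: stand it upright in the middle of the round marker of its own colour, turned so that its red lug points the same way as the marker's white pointer. When all are in place, lower the clear cover until it is fully closed, with the nozzles still in place under it, and leave the screwdriver, the multimeter and the solvent jar where they are.

Things in the scene. Friction and masses are not known exactly. Their poses are not given: they have to be found in the camera images.
- case: nozzle case, fixed to the bench: shallow black tray 160 (its x) x 350 (its y) x 25 mm high, walls 4 mm, flat inner floor 4 mm above the bench. Origin: centre of its underside; x points away from the robot towards the hinge, y along its length, z up
- cover (a joint): hinge of the clear dust cover over the case, rad: 0 = fully closed, 1.9 = leaning right back; it starts wide open. The cover is an upside-down box 160 x 350 x 60 mm deep, walls 4 mm, hinged on the far rim of the tray; the stiff hinge stays at any angle (about 2 N at the tab moves it)
- cover_tab (a point): grip point of the yellow tab on the middle of the cover's front wall. Tab: 50 mm wide along the case's y, 10 mm thick, sticking out 44 mm; this point lies 25 mm out from the wall, 185 mm in front of the hinge axis and 30 mm above it when closed. With the cover open the tab stands up; pinched from above across its 50 mm width it can pivot between the pads while the cover swings
- cover_hinge (a point): middle of the cover's hinge axis: on the far rim of the tray, 80 mm from the case's centre along its x, 25 mm above the bench
- solvent: bystander: white solvent jar with a black cap, 68 mm across, 80 mm tall; origin at the centre of its underside
- screwdriver: bystander: green-handled screwdriver, 170 mm long, lying on the bench; x along the shaft
- multimeter: bystander: red multimeter 150 x 75 x 34 mm lying on the bench; origin at the centre of its underside
- nozzle_green: hot-air nozzle with a coloured foot, green (may be absent), 60 mm tall, 0.12 kg: round foot 50 mm across, 9 mm high; steel barrel 34 mm across from 9 to 46 mm height (grip here); dark outlet 22 mm across above. A red lug (11 mm wide and high) sticks out at the foot, its end 35 mm from the axis. Origin: centre of the underside; z up; x points to the lug. Stands at first on a 3 mm thick blue mat
- lug_green (a point): point on the red lug of the green nozzle, at x = 33 mm, z = 0 in the nozzle's frame
- marker_green: flat round green place marker, 60 mm across, printed on the floor inside the case; a short white pointer (9 mm wide) sticks out at its edge. Origin: centre, at floor height; x points along the white pointer
- pointer_green (a point): point on the white pointer of the green marker, 33 mm from the marker's centre
- nozzle_yellow: hot-air nozzle with a coloured foot, yellow (may be absent), 60 mm tall, 0.12 kg: round foot 50 mm across, 9 mm high; steel barrel 34 mm across from 9 to 46 mm height (grip here); dark outlet 22 mm across above. A red lug (11 mm wide and high) sticks out at the foot, its end 35 mm from the axis. Origin: centre of the underside; z up; x points to the lug. Stands at first on a 3 mm thick blue mat
- lug_yellow (a point): point on the red lug of the yellow nozzle, at x = 33 mm, z = 0 in the nozzle's frame
- marker_yellow: flat round yellow place marker, 60 mm across, printed on the floor inside the case; a short white pointer (9 mm wide) sticks out at its edge. Origin: centre, at floor height; x points along the white pointer
- pointer_yellow (a point): point on the white pointer of the yellow marker, 33 mm from the marker's centre
- nozzle_orange: hot-air nozzle with a coloured foot, orange (may be absent), 60 mm tall, 0.12 kg: round foot 50 mm across, 9 mm high; steel barrel 34 mm across from 9 to 46 mm height (grip here); dark outlet 22 mm across above. A red lug (11 mm wide and high) sticks out at the foot, its end 35 mm from the axis. Origin: centre of the underside; z up; x points to the lug. Stands at first on a 3 mm thick blue mat
- lug_orange (a point): point on the red lug of the orange nozzle, at x = 33 mm, z = 0 in the nozzle's frame
- marker_orange: flat round orange place marker, 60 mm across, printed on the floor inside the case; a short white pointer (9 mm wide) sticks out at its edge. Origin: centre, at floor height; x points along the white pointer
- pointer_orange (a point): point on the white pointer of the orange marker, 33 mm from the marker's centre
- nozzle_white: hot-air nozzle with a coloured foot, white (may be absent), 60 mm tall, 0.12 kg: round foot 50 mm across, 9 mm high; steel barrel 34 mm across from 9 to 46 mm height (grip here); dark outlet 22 mm across above. A red lug (11 mm wide and high) sticks out at the foot, its end 35 mm from the axis. Origin: centre of the underside; z up; x points to the lug. Stands at first on a 3 mm thick blue mat
- lug_white (a point): point on the red lug of the white nozzle, at x = 33 mm, z = 0 in the nozzle's frame
- marker_white: flat round white place marker, 60 mm across, printed on the floor inside the case; a short white pointer (9 mm wide) sticks out at its edge. Origin: centre, at floor height; x points along the white pointer
- pointer_white (a point): point on the white pointer of the white marker, 33 mm from the marker's centre

How it is judged:
By the outcome, as a careful person would: the job done as asked, in the order asked, and still so for the second after the job is handed in, with the robot touching nothing.
Of nozzle_green, nozzle_yellow, nozzle_orange, nozzle_white only 3 to 4 are there at a start; the rules pass over those that are not, and their reading is None.
At some moment in a run one of nozzle_green, nozzle_yellow, nozzle_orange, nozzle_white may be knocked a few centimetres aside while the robot is not near it.
It also fails if it takes over 208 s, if anything falls off the work surface, if the arm or the gripper's body presses on something with over 40 N, if the wrist force passes 120 N, or if a joint passes its speed limit or range.

## Working session

There is one attempt and no reset: what is moved stays moved. The work goes in short steps, Python scripts to look and compute and a shell command to move; the robot and the scene stay as the last step left them, time stands still between calls to the robot, and variables do not carry over. Pictures are saved under pics/ and viewed, at most 14 in all, crops included, and the job is handed in when it is done.

```bash
mkdir -p pics; cat > h.py <<'E'
import numpy as np, cv2
from bench import r
from scipy.spatial.transform import Rotation as R
def snap(name):
    s=r.sense(); im,d=r.snapshot(name); c=r.calibration(name)
    f=im.shape[0]/2/np.tan(np.radians(c['vfov'])/2)
    K=np.array([[f,0,c['cx']],[0,f,c['cy']],[0,0,1.]])
    if 'rvec' in c:
        Rm=cv2.Rodrigues(np.array(c['rvec'],float))[0]; Rw=Rm.T; o=-Rm.T@np.array(c['tvec'],float).ravel()
    else:
        T=np.array(c['tool_from_camera']); Rt=R.from_euler('xyz',s['tcp_rot'],degrees=True).as_matrix()
        Rw=Rt@T[:3,:3]; o=np.array(s['tool_pos'])+Rt@T[:3,3]
    return im,d,dict(K=K,dist=np.array(c['dist'],float),Rw=Rw,o=o)
def plane(uv,z,c):
    uv=np.array(uv,float).reshape(-1,1,2)
    p=cv2.undistortPoints(uv,c['K'],c['dist']).reshape(-1,2)
    D=np.c_[p,np.ones(len(p))]@c['Rw'].T
    return c['o']+D*((z-c['o'][2])/D[:,2])[:,None]
E
python3 - <<'E'
from h import *
for n in('scene','top'):
    im,d,c=snap(n); cv2.imwrite(f'pics/{n}0.png',im); print(n,c['o'].round(),c['Rw'].round(2).tolist(),c['K'][0,0])
s=r.sense();print(s);print(r.calibration('wrist'),r.tip_reach)
E
```

```text
scene [1038. -376.  957.] [[0.61, 0.67, -0.44], [0.8, -0.5, 0.34], [0.01, -0.55, -0.83]] 384.52851434368057
top [ 502.  -29. 1342.] [[0.01, -1.0, 0.04], [-1.0, -0.01, 0.0], [-0.0, -0.04, -1.0]] 416.4496789341218
{'time': 0.1, 'joint_pos': array([-7.51947813e+01,  7.51278145e+00,  8.53255056e+01, -1.12998179e-03,
        8.72614755e+01, -4.89401237e+00]), 'qd': array([ 0.02904342, -0.15056088, -0.23621872,  0.00119036, -0.0160708 ,
        0.04352211]), 'joint_efforts': array([ 2.34022038e-03, -5.70950675e+01, -5.01942873e+01, -1.64585613e-04,
        8.00188689e-03,  1.45262140e-05]), 'tool_pos': array([ 202.13098743, -564.41481995,  249.30481615]), 'tcp_rot': array([-1.79900505e+02, -7.38654034e-03,  1.96992797e+01]), 'ft_force': array([ 0.99333102, -0.25158038,  0.64206042]), 'wrist_torque': array([-0.01286342, -0.03182814,  0.04113475]), 'grip_force': 0.0, 'finger_gap': 85.54067160488137}
{'vfov': 61.76323610898314, 'cx': 273.94907686406174, 'cy': 202.36942223763776, 'dist': array([0.03019811, 0.        , 0.        , 0.        , 0.        ]), 'tool_from_camera': array([[-3.10150409e-04, -9.58274390e-01, -2.85849781e-01,
         7.25756155e+01],
       [ 9.99999937e-01, -3.47289189e-04,  7.92302370e-05,
         8.43162341e-01],
       [-1.75196845e-04, -2.85849738e-01,  9.58274437e-01,
        -1.22977917e+02],
       [ 0.00000000e+00,  0.00000000e+00,  0.00000000e+00,
         1.00000000e+00]])} 19.0
```

View pics/top0.png

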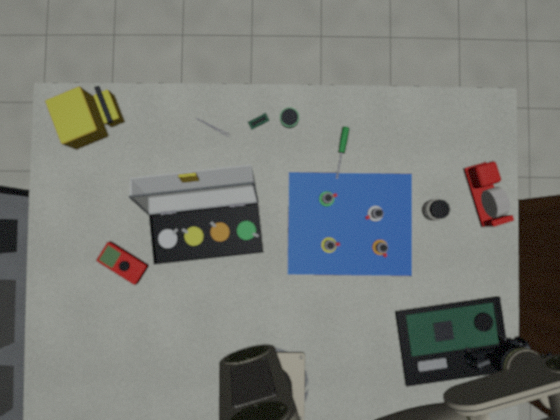

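View pics/scene0.png

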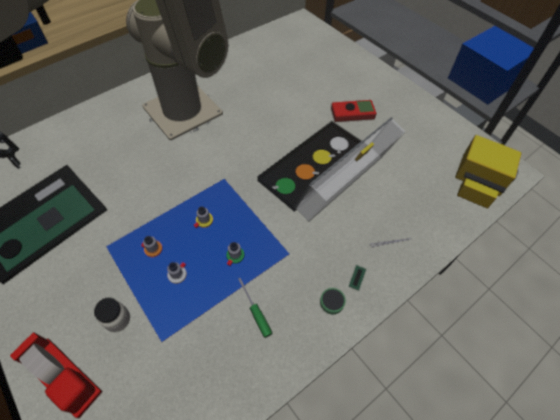

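Top view: green nozzle at (328,198), white (375,213), yellow (329,245) and orange (380,247). The markers, white to green, run from (167,239) to (246,231). All four nozzles are there. The scene view agrees, with the cover leaning open. Next I'll look at the mat with the wrist camera.

```bash
cat >> h.py <<'E'
def to(x,y,z,yaw=None):
    """shift in present tool axes (m), then turn az (deg) to reach the pose"""
    s=r.sense(); Rt=R.from_euler('xyz',s['tcp_rot'],degrees=True)
    d=Rt.inv().apply(np.array([x,y,z])-s['tool_pos'])
    if yaw is None: yaw=s['tcp_rot'][2]
    rv=(Rt.inv()*R.from_euler('xyz',[180,0,yaw],degrees=True)).as_rotvec(degrees=True)
    print('shift m',(d/1000).round(4),'turn',rv.round(1),'now',np.round(s['tool_pos'],1),np.round(s['tcp_rot'],1),'t',round(s['time'],1))
E
python3 -m handwheel '[[0.035,-0.015,0,0,0,0,0.085],[0.035,-0.015,0,0,0,0,0.085],[0.035,-0.015,0,0,0,0,0.085],[0.035,-0.015,0,0,0,0,0.085],[0.035,-0.015,0,0,0,0,0.085],[0.035,-0.015,0,0,0,0,0.085],[0.035,-0.015,0,0,0,0,0.085],[0.035,-0.015,0,0,0,0,0.085]]'
python3 -m handwheel '[[0.035,-0.015,0,0,0,0,0.085],[0.035,-0.015,0,0,0,0,0.085],[0.035,-0.015,0,0,0,0,0.085],[0.035,-0.015,0,0,0,0,0.085],[0,0,0,0,0,6.5,0.085],[0,0,0,0,0,6.5,0.085],[0,0,0,0,0,6.5,0.085],[0,0,0,0,0,0,0.085]]'
python3 -m handwheel '[[0,0,0,0,0,0,0.085],[0,0,0,0,0,0,0.085]]'
python3 - <<'E'
from h import *
im,d,c=snap('wrist'); cv2.imwrite('pics/w1.png',im); np.save('w1.npy',d); to(540,-254,250,0)
E
```

```text
time: 0.77
tool_pos: [426.4, -355.8, 249.9]
tcp_rot: [-180.0, 0.0, 19.7]
ft_force: [0.7, -0.5, -0.1]
finger_gap: 84.8
grip_force: 0.0
time: 1.43
tool_pos: [537.0, -253.3, 249.6]
tcp_rot: [-180.0, 0.1, -0.1]
ft_force: [0.5, 1.6, -0.3]
finger_gap: 85.2
grip_force: 0.0
time: 1.6
tool_pos: [536.8, -253.9, 250.0]
tcp_rot: [-180.0, 0.0, 0.4]
ft_force: [0.2, 0.2, -0.3]
finger_gap: 85.1
grip_force: 0.0
shift m [0.0032 0.     0.0001] turn [-0.   0.   0.4] now [ 536.8 -254.   250.1] [-180.     0.     0.4] t 1.6
```

View pics/w1.png

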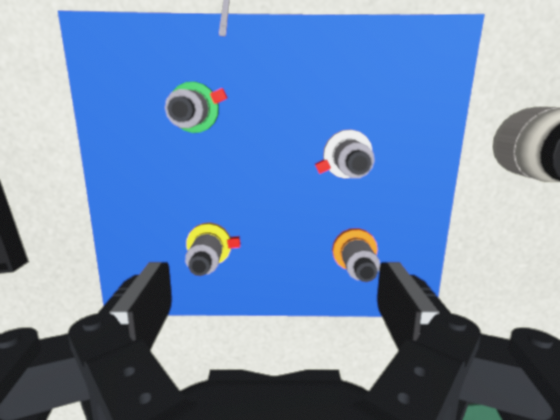

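The mat view shows green at (192,107), white at (348,155), yellow at (208,245) and orange at (355,250). The orange lug is hidden behind its barrel. I'll back up to see it, then look at the case.

```bash

python3 -m handwheel '[[-0.030,0,0,0,0,0,0.085],[-0.030,0,0,0,0,0,0.085],[-0.030,0,0,0,0,0,0.085],[0,0,0,0,0,0,0.085],[0,0,0,0,0,0,0.085],[0,0,0,0,0,0,0.085]]' | tail -5
python3 - <<'E'
from h import *
import pickle
im,d,c=snap('wrist'); cv2.imwrite('pics/w2.png',im); pickle.dump((im,d,c),open('w2.pkl','wb'))
E
python3 -m handwheel '[[0,-0.038,0,0,0,0,0.085],[0,-0.038,0,0,0,0,0.085],[0,-0.038,0,0,0,0,0.085],[0,-0.038,0,0,0,0,0.085],[0,-0.038,0,0,0,0,0.085],[0,-0.038,0,0,0,0,0.085],[0,-0.038,0,0,0,0,0.085],[0,-0.038,0,0,0,0,0.085]]' |tail -5
python3 -m handwheel '[[0,-0.038,0,0,0,0,0.085],[0,-0.038,0,0,0,0,0.085],[0,-0.038,0,0,0,0,0.085],[0,-0.038,0,0,0,0,0.085],[0,0,0,0,0,0,0.085],[0,0,0,0,0,0,0.085],[0,0,0,0,0,0,0.085]]' 
python3 - <<'E'
from h import *
import pickle
im,d,c=snap('wrist'); cv2.imwrite('pics/w3.png',im); pickle.dump((im,d,c),open('w3.pkl','wb'))
E
```

```text
tool_pos: [447.3, -254.5, 250.8]
tcp_rot: [180.0, -0.1, 0.2]
ft_force: [0.4, -0.1, -0.4]
finger_gap: 85.1
grip_force: 0.0
tool_pos: [446.5, 52.2, 250.8]
tcp_rot: [-180.0, -0.1, 0.3]
ft_force: [1.1, -0.7, -0.4]
finger_gap: 84.7
grip_force: 0.0
time: 3.45
tool_pos: [445.7, 202.2, 250.2]
tcp_rot: [180.0, 0.0, 0.3]
ft_force: [-0.2, 0.2, 0.0]
finger_gap: 84.9
grip_force: 0.0
```

View pics/w2.png

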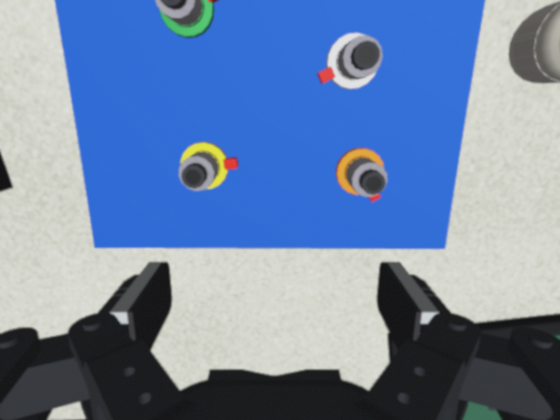

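View pics/w3.png

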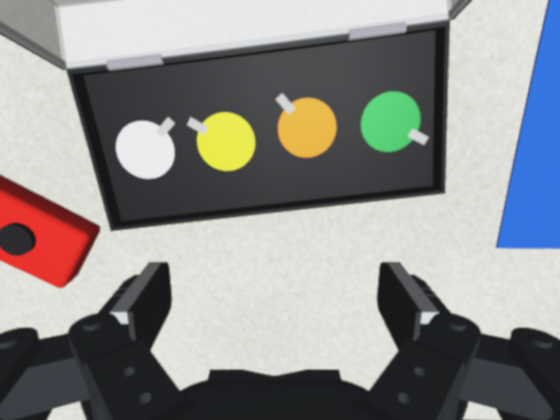

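w2 shows yellow at (203,165), white at (355,60) and orange at (360,172), with the tip of its lug just visible at (376,198). w3 shows the markers: white (145,150), yellow (226,141), orange (307,127) and green (391,121), each with its pointer. I'll measure these now.

```bash
cat >> h.py <<'E'
from scipy.optimize import least_squares
HUE=dict(green=(45,85),yellow=(24,35),orange=(8,20))
def cmask(im,col):
    hsv=cv2.cvtColor(im,cv2.COLOR_BGR2HSV); H,S,V=cv2.split(hsv)
    if col=='white': return (S<60)&(V>150)
    if col=='red': return ((H<5)|(H>173))&(S>150)&(V>90)
    a,b=HUE[col]; return (H>=a)&(H<=b)&(S>110)&(V>80)
def blobs(m,lo=25):
    n,L,st,ce=cv2.connectedComponentsWithStats(m.astype(np.uint8),connectivity=8)
    return [(st[i,4],ce[i],np.argwhere(L==i)[:,::-1].astype(float)) for i in range(1,n) if st[i,4]>=lo]
def circ(P,rad):
    """fixed-radius robust circle through the hull of plane points"""
    h=cv2.convexHull(P.astype(np.float32)).reshape(-1,2)
    # resample the hull evenly
    seg=np.r_[h,h[:1]]; Q=np.concatenate([np.linspace(seg[i],seg[i+1],max(2,int(np.linalg.norm(seg[i+1]-seg[i])/1.5)),endpoint=False) for i in range(len(h))])
    f=lambda c:np.linalg.norm(Q-c,axis=1)-rad
    s=least_squares(f,P.mean(0),loss='soft_l1',f_scale=0.5); return s.x,np.median(np.abs(s.fun))
def nozzles(im,d,c,base=3):
    out={}; mat=cv2.inRange(cv2.cvtColor(im,cv2.COLOR_BGR2HSV),(100,120,80),(125,255,255))
    near=cv2.dilate(mat,np.ones((25,25)))>0
    reds=[plane(b[2],base+11,c)[:,:2] for b in blobs(cmask(im,'red')&near,12)]
    for col in('green','yellow','orange','white'):
        B=[b for b in blobs(cmask(im,col)&near,150)]
        if col=='white': B=[b for b in B if b[0]<4000 and np.ptp(b[2],0).max()<90]
        if not B: continue
        b=max(B,key=lambda b:b[0]); P=plane(b[2],base+9,c)[:,:2]; x,e=circ(P,25)
        L=[q for q in reds if np.linalg.norm(q.mean(0)-x)<45]
        ang=None
        if L: v=max(L,key=len).mean(0)-x; ang=(round(float(np.degrees(np.arctan2(v[1],v[0]))),1),round(float(np.hypot(*v)),1),len(max(L,key=len)))
        # outlet top: dark blob at z=base+60 near the axis
        V=im.max(2); pr=None
        for k in blobs((V<60),40):
            q=plane(k[2],base+60,c)[:,:2]
            if np.linalg.norm(q.mean(0)-x)<12 and len(q)<900: pr=q.mean(0).round(1)
        out[col]=(x,ang); print(col,x.round(1),'res',round(e,2),'outlet',pr,'lug(deg,dist,n)',ang,'px',b[1].round())
    return out
E
python3 - <<'E'
from h import *
import pickle
w2=pickle.load(open('w2.pkl','rb')); w3=pickle.load(open('w3.pkl','rb'))
nozzles(*w2)
T=snap('top'); nozzles(*T)
im,d,c=w3; M={}
for col in('green','yellow','orange','white'):
    B=[b for b in blobs(cmask(im,col),500) if b[0]<5000 and 80<b[1][1]<190 and 100<b[1][0]<440]
    b=max(B,key=lambda b:b[0]); P=plane(b[2],4,c)[:,:2]; x,e=circ(P,30)
    M[col]=x
    W=[]
    H,S,V=cv2.split(cv2.cvtColor(im,cv2.COLOR_BGR2HSV)); 
    for k in blobs((S<70)&(V>120),40):
        q=plane(k[2],4,c)[:,:2]; r_=np.linalg.norm(q-x,axis=1); q=q[(r_>31.5)&(r_<48)]
        if len(q)>10: W.append(q)
    v=[(np.degrees(np.arctan2(*(q.mean(0)-x)[::-1])).round(1),np.hypot(*(q.mean(0)-x)).round(1),len(q)) for q in W]
    print(col,x.round(1),round(e,2),'n',b[0],'ptr',v)
print('case rim front',plane([[113,229],[445,191]],25,c).round(1).tolist(),'hinge',plane([[70,68],[447,25]],25,c).round(1).tolist())
for k in M: print(k,d[int(190),int(300)])
E
```

```text
green [ 583.6 -177. ] res 5.2 outlet [ 589.4 -180. ] lug(deg,dist,n) None px [192.  22.]
yellow [ 451.1 -182.6] res 0.82 outlet [ 451.7 -182. ] lug(deg,dist,n) (-81.2, 28.4, 103) px [209. 159.]
orange [ 445.8 -344.2] res 1.02 outlet [ 446.1 -345.8] lug(deg,dist,n) (-145.8, 32.3, 21) px [353. 165.]
white [ 553.7 -331.2] res 0.56 outlet [ 549.3 -321.1] lug(deg,dist,n) (115.3, 29.1, 125) px [350.  61.]
green [494.9  82.6] 0.21 n 2791 ptr [(np.float64(-115.9), np.float64(37.4), 121)]
yellow [474.1 251.8] 0.66 n 2725 ptr [(np.float64(60.3), np.float64(37.4), 124)]Traceback (most recent call last):
  File "<stdin>", line 9, in <module>
ValueError: max() iterable argument is empty
```

```bash
sed -i 's/orange=(8,20)/orange=(7,23)/; s/yellow=(24,35)/yellow=(25,36)/' h.py
python3 - <<'E'
from h import *
import pickle
im,d,c=pickle.load(open('w3.pkl','rb')); w2=pickle.load(open('w2.pkl','rb'))
H,S,V=cv2.split(cv2.cvtColor(im,cv2.COLOR_BGR2HSV)); print('orange hsv',cv2.cvtColor(im,cv2.COLOR_BGR2HSV)[127,307])
for col in('green','yellow','orange','white'):
    B=[b for b in blobs(cmask(im,col),500) if b[0]<5000 and 80<b[1][1]<190 and 100<b[1][0]<440]
    b=max(B,key=lambda b:b[0]); P=plane(b[2],4,c)[:,:2]
    x,e=circ(P,30)
    W=[]
    for k in blobs((S<70)&(V>110),40):
        q=plane(k[2],4,c)[:,:2]; r_=np.linalg.norm(q-x,axis=1); q=q[(r_>31.5)&(r_<48)]
        if len(q)>10: W.append(q)
    v=[[float(t) for t in(np.degrees(np.arctan2(*(q.mean(0)-x)[::-1])).round(1),np.hypot(*(q.mean(0)-x)).round(1),len(q))] for q in W]
    print(col,x.round(1),round(e,2),'n',b[0],'ptr',v)
print('case rim front',plane([[113,229],[445,191]],25,c).round(1).tolist(),'hinge',plane([[70,68],[447,25]],25,c).round(1).tolist())
Z=np.linalg.norm
print(d[140,260],d[210,500]); nozzles(*w2)
E
```

```text
orange hsv [ 21 174 235]
green [494.9  82.6] 0.21 n 2791 ptr [[-116.0, 37.6, 129.0]]
yellow [474.1 251.8] 0.66 n 2725 ptr [[60.3, 37.3, 126.0]]
orange [488.6 167.4] 0.46 n 2787 ptr [[43.4, 37.7, 149.0]]
white [465.2 335.8] 0.39 n 2808 ptr [[-43.2, 35.2, 127.0]]
case rim front [[384.7, 370.1, 25.0], [427.6, 26.9, 25.0]] hinge [[542.3, 388.6, 25.0], [579.8, 48.1, 25.0]]
366.9953 393.19696
green [ 583.6 -177. ] res 5.2 outlet [ 589.4 -180. ] lug(deg,dist,n) None px [192.  22.]
yellow [ 451.1 -182.6] res 0.82 outlet [ 451.7 -182. ] lug(deg,dist,n) (-81.2, 28.4, 103) px [209. 159.]
orange [ 445.8 -344.2] res 1.02 outlet [ 446.1 -345.8] lug(deg,dist,n) (-145.8, 32.3, 21) px [353. 165.]
white [ 553.7 -331.2] res 0.56 outlet [ 549.3 -321.1] lug(deg,dist,n) (115.3, 29.1, 125) px [350.  61.]
```

Everything checks out: the markers are about 85 mm apart and the case is yawed about 6.9°. I'll take yellow first and look again from more directly overhead.

```bash

python3 -m handwheel '[[-0.005,0.0385,0,0,0,0,0.085],[-0.005,0.0385,0,0,0,0,0.085],[-0.005,0.0385,0,0,0,0,0.085],[-0.005,0.0385,0,0,0,0,0.085],[-0.005,0.0385,0,0,0,0,0.085],[-0.005,0.0385,0,0,0,0,0.085],[-0.005,0.0385,0,0,0,0,0.085],[-0.005,0.0385,0,0,0,0,0.085]]' >/dev/null
python3 -m handwheel '[[-0.005,0.0385,0,0,0,0,0.085],[-0.005,0.0385,0,0,0,0,0.085],[-0.005,0.0385,0,0,0,0,0.085],[-0.005,0.0385,0,0,0,0,0.085],[0,0,0,0,0,0,0.085],[0,0,0,0,0,0,0.085],[0,0,0,0,0,0,0.085]]' 
python3 - <<'E'
from h import *
o=nozzles(*snap('wrist')); x=o['yellow'][0]; to(x[0],x[1],120,-35)
E
```

```text
time: 4.8
tool_pos: [386.3, -260.9, 250.2]
tcp_rot: [-180.0, 0.0, 0.0]
ft_force: [0.5, -0.2, -0.0]
finger_gap: 84.7
grip_force: 0.0
yellow [ 450.5 -182.6] res 1.17 outlet [ 451.7 -182.3] lug(deg,dist,n) (-81.3, 28.6, 116) px [203. 103.]
orange [ 445.1 -344.9] res 0.62 outlet [ 447.4 -335.3] lug(deg,dist,n) (-146.2, 27.9, 94) px [348. 108.]
white [ 520.3 -334.3] res 2.95 outlet None lug(deg,dist,n) (57.1, 35.1, 134) px [350.   8.]
shift m [ 0.064  -0.0774  0.1303] turn [-0.   0.  35.1] now [ 386.7 -260.2  250.3] [-1.8e+02 -0.0e+00  1.0e-01] t 4.8
```

```bash

python3 -m handwheel '[[0.0215,-0.0258,0,0,0,0,0.085],[0.0215,-0.0258,0,0,0,0,0.085],[0.0215,-0.0258,0,0,0,0,0.085],[0,0,0.02,0,0,7,0.085],[0,0,0.02,0,0,7,0.085],[0,0,0.02,0,0,7,0.085],[0,0,0.02,0,0,7,0.085],[0,0,0.02,0,0,7,0.085]]' 40 >/dev/null
python3 -m handwheel '[[0,0,0,0,0,0,0.085],[0,0,0.03,0,0,0,0.085],[0,0,0.03,0,0,0,0.085],[0,0,0.03,0,0,0,0.085],[0,0,0.022,0,0,0,0.085],[0,0,0,0,0,0,0.085],[0,0,0,0,0,0,0.085]]' 
python3 -c "
from h import *
to(451,-182.5,38,-35)"
```

```text
time: 6.1
tool_pos: [450.9, -181.8, 38.5]
tcp_rot: [180.0, 0.1, -34.6]
ft_force: [-0.4, 0.0, 0.5]
finger_gap: 85.1
grip_force: 0.0
shift m [0.0005 0.0005 0.0005] turn [0.  0.1 0.4] now [ 450.9 -181.8   38.5] [ 1.80e+02  1.00e-01 -3.46e+01] t 6.1
```

```bash

python3 -m handwheel '[[0,0,0,0,0,0,0.02],[0,0,0,0,0,0,0.02],[0,0,0,0,0,0,0.02],[0,0,0,0,0,0,0.02],[0,0,0,0,0,0,0.02],[0,0,0,0,0,0,0.02],[0,0,0,0,0,0,0.02],[0,0,0,0,0,0,0.02]]' 40 
python3 -m handwheel '[[0,0,-0.02,0,0,0,0.02],[0,0,-0.03,0,0,0,0.02],[0,0,-0.03,0,0,0,0.02],[0,0,-0.03,0,0,0,0.02],[0,0,0,0,0,0,0.02],[0,0,0,0,0,0,0.02]]' 
python3 -c "
from h import *
to(474.1,251.8,148,107)"
```

```text
time: 6.77
tool_pos: [452.3, -183.2, 39.9]
tcp_rot: [-180.0, -0.1, -34.8]
ft_force: [-1.5, 1.9, 7.9]
finger_gap: 33.0
grip_force: 39.2
time: 7.27
tool_pos: [452.9, -183.6, 151.0]
tcp_rot: [-180.0, -0.3, -34.8]
ft_force: [-0.1, 0.2, -2.3]
finger_gap: 33.1
grip_force: 40.1
shift m [-0.2311 -0.3697  0.002 ] turn [   0.4   -0.2 -141.8] now [ 452.9 -183.6  151. ] [-180.    -0.3  -34.8] t 7.3
```

```bash

python3 -m handwheel '[[-0.0193,-0.0308,0,0,0,0,0.02],[-0.0193,-0.0308,0,0,0,0,0.02],[-0.0193,-0.0308,0,0,0,0,0.02],[-0.0193,-0.0308,0,0,0,0,0.02],[-0.0193,-0.0308,0,0,0,0,0.02],[-0.0193,-0.0308,0,0,0,0,0.02],[-0.0193,-0.0308,0,0,0,0,0.02],[-0.0193,-0.0308,0,0,0,0,0.02]]' >/dev/null
python3 -m handwheel '[[-0.0193,-0.0308,0,0,0,0,0.02],[-0.0193,-0.0308,0,0,0,0,0.02],[-0.0193,-0.0308,0,0,0,0,0.02],[-0.0193,-0.0308,0,0,0,0,0.02],[0,0,0,0,0,-7.1,0.02],[0,0,0,0,0,-7.1,0.02],[0,0,0,0,0,-7.1,0.02],[0,0,0,0,0,-7.1,0.02]]'  >/dev/null
python3 -m handwheel '[[0,0,0,0,0,-7.1,0.02],[0,0,0,0,0,-7.1,0.02],[0,0,0,0,0,-7.1,0.02],[0,0,0,0,0,-7.1,0.02],[0,0,0,0,0,-7.1,0.02],[0,0,0,0,0,-7.1,0.02],[0,0,0,0,0,-7.1,0.02],[0,0,0,0,0,-7.1,0.02]]'  >/dev/null
python3 -m handwheel '[[0,0,0,0,0,-7.1,0.02],[0,0,0,0,0,-7.1,0.02],[0,0,0,0,0,-7.1,0.02],[0,0,0,0,0,-7.1,0.02],[0,0,0,0,0,-7.1,0.02],[0,0,0,0,0,-7.1,0.02],[0,0,0,0,0,-7.1,0.02],[0,0,0,0,0,-7.1,0.02]]'  >/dev/null
python3 -m handwheel '[[0,0,0,0,0,0,0.02],[0,0,0,0,0,0,0.02]]'
python3 - <<'E'
from h import *
im,d,c=snap('wrist'); cv2.imwrite('pics/w4.png',im)
to(474.1,251.8,42,107)
E
```

```text
time: 10.1
tool_pos: [471.1, 252.5, 146.8]
tcp_rot: [-179.9, 0.0, 107.0]
ft_force: [-0.0, -0.9, -1.2]
finger_gap: 32.7
grip_force: 40.5
shift m [-0.0015  0.0026  0.1051] turn [-0.1  0.  -0.1] now [471.4 252.6 147.1] [-179.9    0.   106.9] t 10.2
```

View pics/w4.png

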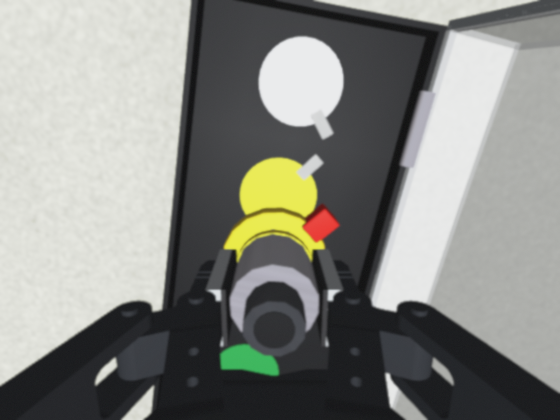

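The held yellow nozzle has its lug at (320,225), parallel to the pointer at (310,167). Lowering it.

```bash

python3 -m handwheel '[[-0.0015,0.0026,0.025,0,0,0,0.02],[0,0,0.025,0,0,0,0.02],[0,0,0.025,0,0,0,0.02],[0,0,0.02,0,0,0,0.02],[0,0,0.006,0,0,0,0.02],[0,0,0,0,0,0,0.02],[0,0,0,0,0,0,0.02]]'
python3 -c "
from h import *
to(474.1,251.8,41,107)"
```

```text
time: 10.73
tool_pos: [475.1, 252.3, 47.7]
tcp_rot: [-180.0, 0.0, 107.1]
ft_force: [0.2, -0.6, -1.3]
finger_gap: 33.1
grip_force: 40.5
shift m [-0.0002 -0.0011  0.0067] turn [-0.   0.   0.1] now [475.1 252.3  47.7] [-180.     0.   107.1] t 10.7
```

```bash

python3 -m handwheel '[[0,-0.001,0.003,0,0,0,0.02],[0,0,0.002,0,0,0,0.02],[0,0,0.001,0,0,0,0.02],[0,0,0,0,0,0,0.02]]'
python3 -m handwheel '[[0,0,0,0,0,0,0.055],[0,0,0,0,0,0,0.055],[0,0,0,0,0,0,0.055],[0,0,0,0,0,0,0.055],[0,0,-0.02,0,0,0,0.055],[0,0,-0.03,0,0,0,0.055],[0,0,-0.04,0,0,0,0.085],[0,0,-0.04,0,0,0,0.085]]'
python3 -m handwheel '[[0,0,-0.04,0,0,0,0.085],[0,0,-0.03,0,0,0,0.085],[0,0,0,0,0,0,0.085],[0,0,0,0,0,0,0.085]]'
python3 -c "
from h import *
to(385,-260,250,0)"
```

```text
time: 11.07
tool_pos: [474.4, 252.1, 41.8]
tcp_rot: [179.9, -0.0, 107.2]
ft_force: [-0.1, 0.8, -1.3]
finger_gap: 33.0
grip_force: 40.5
time: 11.73
tool_pos: [472.9, 251.5, 171.7]
tcp_rot: [-179.8, 0.0, 107.2]
ft_force: [1.4, -0.9, 0.1]
finger_gap: 76.7
grip_force: 0.0
time: 12.07
tool_pos: [475.5, 252.6, 244.3]
tcp_rot: [179.7, -0.0, 107.2]
ft_force: [0.1, -0.9, -0.9]
finger_gap: 85.1
grip_force: 0.0
shift m [-0.4629 -0.238  -0.0072] turn [  0.2  -0.3 107.2] now [475.5 252.6 244.3] [179.7  -0.  107.2] t 12.1
```

```bash

python3 -m handwheel '[[-0.0356,-0.0183,0,0,0,0,0.085],[-0.0356,-0.0183,0,0,0,0,0.085],[-0.0356,-0.0183,0,0,0,0,0.085],[-0.0356,-0.0183,0,0,0,0,0.085],[-0.0356,-0.0183,0,0,0,0,0.085],[-0.0356,-0.0183,0,0,0,0,0.085],[-0.0356,-0.0183,0,0,0,0,0.085],[-0.0356,-0.0183,0,0,0,0,0.085]]' >/dev/null
python3 -m handwheel '[[-0.0356,-0.0183,0,0,0,0,0.085],[-0.0356,-0.0183,0,0,0,0,0.085],[-0.0356,-0.0183,0,0,0,0,0.085],[-0.0356,-0.0183,0,0,0,0,0.085],[-0.0356,-0.0183,0,0,0,0,0.085],[0,0,0,0,0,7.1,0.085],[0,0,0,0,0,7.1,0.085],[0,0,0,0,0,7.1,0.085]]' >/dev/null
python3 -m handwheel '[[0,0,0,0,0,7.1,0.085],[0,0,0,0,0,7.1,0.085],[0,0,0,0,0,7.1,0.085],[0,0,0,0,0,7.1,0.085],[0,0,0,0,0,7.1,0.085],[0,0,0,0,0,7.1,0.085],[0,0,0,0,0,7.1,0.085],[0,0,0,0,0,7.1,0.085]]' >/dev/null
python3 -m handwheel '[[0,0,0,0,0,7.1,0.085],[0,0,0,0,0,7.1,0.085],[0,0,0,0,0,7.1,0.085],[0,0,0,0,0,7.1,0.085],[0,0,0,0,0,0,0.085],[0,0,0,0,0,0,0.085]]'
python3 - <<'E'
from h import *
S=snap('wrist');cv2.imwrite('pics/w5.png',S[0]); o=nozzles(*S); x=o['orange'][0]; to(x[0],x[1],43,0)
E
```

```text
time: 14.57
tool_pos: [383.0, -260.0, 239.7]
tcp_rot: [-179.9, 0.1, 0.9]
ft_force: [-0.1, 0.1, -0.0]
finger_gap: 85.0
grip_force: 0.0
orange [ 445.  -345.2] res 0.56 outlet [ 447.4 -335.3] lug(deg,dist,n) (-146.7, 27.8, 105) px [353. 106.]
white [ 514.2 -330.3] res 1.92 outlet None lug(deg,dist,n) (50.4, 34.3, 38) px [356.   4.]
shift m [0.0608 0.0864 0.1968] turn [-0.1  0.1  1. ] now [ 383.1 -260.1  240. ] [-1.799e+02  1.000e-01  1.000e+00] t 14.6
```

```bash

python3 -m handwheel '[[0.0203,0.0288,0,0,0,0.3,0.085],[0.0203,0.0288,0,0,0,0.3,0.085],[0.0203,0.0288,0.02,0,0,0.3,0.085],[0,0,0.04,0,0,0,0.085],[0,0,0.04,0,0,0,0.085],[0,0,0.04,0,0,0,0.085],[0,0,0.04,0,0,0,0.085],[0,0,0.016,0,0,0,0.085]]' 40 >/dev/null
python3 -m handwheel '[[0,0,0,0,0,0,0.085],[0,0,0,0,0,0,0.085]]' 
python3 -m handwheel '[[0,0,0,0,0,0,0.02],[0,0,0,0,0,0,0.02],[0,0,0,0,0,0,0.02],[0,0,0,0,0,0,0.02],[0,0,0,0,0,0,0.02],[0,0,0,0,0,0,0.02],[0,0,0,0,0,0,0.02],[0,0,0,0,0,0,0.02]]' 40 
python3 -m handwheel '[[0,0,-0.02,0,0,0,0.02],[0,0,-0.03,0,0,0,0.02],[0,0,-0.03,0,0,0,0.02],[0,0,-0.03,0,0,0,0.02],[0,0,0,0,0,0,0.02],[0,0,0,0,0,0,0.02]]' 
python3 -c "
from h import *
to(488.6,167.4,150,-169.9)"
```

```text
time: 15.45
tool_pos: [444.2, -345.6, 44.1]
tcp_rot: [-179.9, 0.1, -0.1]
ft_force: [-0.5, -0.0, 0.3]
finger_gap: 85.1
grip_force: 0.0
time: 16.12
tool_pos: [446.1, -347.3, 47.2]
tcp_rot: [179.9, -0.1, -0.2]
ft_force: [-0.6, 0.5, 6.2]
finger_gap: 32.4
grip_force: 39.4
time: 16.62
tool_pos: [446.5, -347.8, 158.5]
tcp_rot: [179.8, -0.3, -0.2]
ft_force: [0.3, 1.1, -1.8]
finger_gap: 32.7
grip_force: 39.9
shift m [ 0.0403 -0.5154  0.0066] turn [ -0.3  -0.4 169.7] now [ 446.5 -347.8  158.5] [179.8  -0.3  -0.2] t 16.6
```

```bash

python3 -m handwheel '[[0.0031,-0.0397,0,0,0,0,0.02],[0.0031,-0.0397,0,0,0,0,0.02],[0.0031,-0.0397,0,0,0,0,0.02],[0.0031,-0.0397,0,0,0,0,0.02],[0.0031,-0.0397,0,0,0,0,0.02],[0.0031,-0.0397,0,0,0,0,0.02],[0.0031,-0.0397,0,0,0,0,0.02],[0.0031,-0.0397,0,0,0,0,0.02]]' >/dev/null
python3 -m handwheel '[[0.0031,-0.0397,0,0,0,0,0.02],[0.0031,-0.0397,0,0,0,0,0.02],[0.0031,-0.0397,0,0,0,0,0.02],[0.0031,-0.0397,0,0,0,0,0.02],[0.0031,-0.0397,0,0,0,0,0.02],[0,0,0,0,0,-7.03,0.02],[0,0,0,0,0,-7.03,0.02],[0,0,0,0,0,-7.03,0.02]]'  >/dev/null
python3 -m handwheel '[[0,0,0,0,0,-7.03,0.02],[0,0,0,0,0,-7.03,0.02],[0,0,0,0,0,-7.03,0.02],[0,0,0,0,0,-7.03,0.02],[0,0,0,0,0,-7.03,0.02],[0,0,0,0,0,-7.03,0.02],[0,0,0,0,0,-7.03,0.02],[0,0,0,0,0,-7.03,0.02]]'  >/dev/null
python3 -m handwheel '[[0,0,0,0,0,-7.03,0.02],[0,0,0,0,0,-7.03,0.02],[0,0,0,0,0,-7.03,0.02],[0,0,0,0,0,-7.03,0.02],[0,0,0,0,0,-7.03,0.02],[0,0,0,0,0,-7.03,0.02],[0,0,0,0,0,-7.03,0.02],[0,0,0,0,0,-7.03,0.02]]'  >/dev/null
python3 -m handwheel '[[0,0,0,0,0,-7.03,0.02],[0,0,0,0,0,-7.03,0.02],[0,0,0,0,0,-7.03,0.02],[0,0,0,0,0,-7.03,0.02],[0,0,0,0,0,-7.03,0.02],[0,0,0,0,0,-7.03,0.02],[0,0,0,0,0,-7.03,0.02],[0,0,0,0,0,-7.03,0.02]]'  >/dev/null
python3 -m handwheel '[[0,0,0,0,0,0,0.02],[0,0,0,0,0,0,0.02]]'
python3 - <<'E'
from h import *
im,d,c=snap('wrist'); cv2.imwrite('pics/w6.png',im)
to(488.6,167.4,48,-170.2)
E
```

```text
time: 20.12
tool_pos: [486.4, 169.3, 154.0]
tcp_rot: [-180.0, -0.1, -170.6]
ft_force: [0.3, -0.2, -1.7]
finger_gap: 32.7
grip_force: 40.2
shift m [-0.0019 -0.0022  0.1062] turn [-0.  -0.1 -0.4] now [486.5 169.3 154.2] [-1.800e+02 -1.000e-01 -1.706e+02] t 20.2
```

View pics/w6.png

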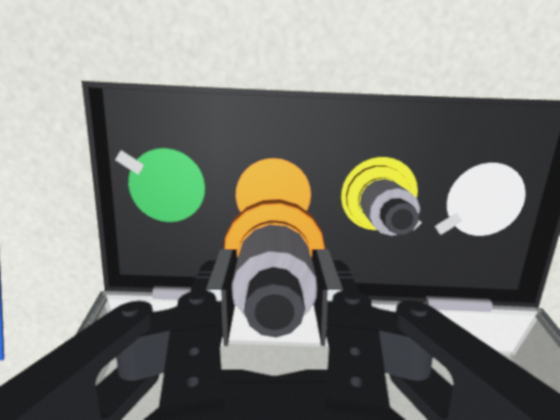

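Orange is upright over its marker, and yellow stands centred on its own at (380,193). Lowering orange.

```bash

python3 -m handwheel '[[-0.0019,-0.0022,0.03,0,0,0,0.02],[0,0,0.03,0,0,0,0.02],[0,0,0.025,0,0,0,0.02],[0,0,0.012,0,0,0,0.02],[0,0,0.003,0,0,0,0.02],[0,0,0.002,0,0,0,0.02],[0,0,0,0,0,0,0.02],[0,0,0,0,0,0,0.02]]'
python3 -c "
from h import *
to(488.6,167.4,48,-170.2)"
```

```text
time: 20.83
tool_pos: [490.8, 168.0, 55.1]
tcp_rot: [180.0, 0.2, -170.4]
ft_force: [0.0, -0.5, -2.0]
finger_gap: 32.5
grip_force: 40.2
shift m [ 0.0023 -0.0002  0.007 ] turn [ 0.   0.2 -0.2] now [490.8 168.   55.1] [ 180.     0.2 -170.4] t 20.8
```

```bash

python3 -m handwheel '[[0.0015,0,0.003,0,0,0,0.02],[0,0,0.002,0,0,0,0.02],[0,0,0.001,0,0,0,0.02],[0,0,0.001,0,0,0,0.02],[0,0,0,0,0,0,0.02],[0,0,0,0,0,0,0.02]]'
```

```text
time: 21.33
tool_pos: [488.6, 167.5, 48.1]
tcp_rot: [-180.0, 0.1, -170.4]
ft_force: [-8.3, -1.2, 14.5]
finger_gap: 32.5
grip_force: 41.9
```

```bash

python3 -m handwheel '[[0,0,-0.001,0,0,0,0.02],[0,0,0,0,0,0,0.02],[0,0,0,0,0,0,0.055],[0,0,0,0,0,0,0.055],[0,0,0,0,0,0,0.055],[0,0,0,0,0,0,0.055]]'
python3 -m handwheel '[[0,0,-0.02,0,0,0,0.055],[0,0,-0.03,0,0,0,0.055],[0,0,-0.04,0,0,0,0.055],[0,0,-0.04,0,0,0,0.085],[0,0,-0.04,0,0,0,0.085],[0,0,-0.035,0,0,0,0.085],[0,0,0,0,0,0,0.085],[0,0,0,0,0,0,0.085]]'
python3 -c "
from h import *
to(610,-300,250,160)"
```

```text
time: 21.83
tool_pos: [487.8, 167.3, 47.0]
tcp_rot: [-180.0, -0.0, -170.4]
ft_force: [-0.6, 0.2, 0.1]
finger_gap: 55.3
grip_force: 0.0
time: 22.5
tool_pos: [489.6, 167.8, 255.4]
tcp_rot: [180.0, 0.3, -170.4]
ft_force: [0.4, -0.3, -0.9]
finger_gap: 84.5
grip_force: 0.0
shift m [-0.0406 -0.4813  0.0055] turn [ 0.1  0.3 29.6] now [489.6 167.8 255.4] [ 180.     0.3 -170.4] t 22.5
```

```bash

python3 -m handwheel '[[-0.0034,-0.0402,0,0,0,0,0.085],[-0.0034,-0.0402,0,0,0,0,0.085],[-0.0034,-0.0402,0,0,0,0,0.085],[-0.0034,-0.0402,0,0,0,0,0.085],[-0.0034,-0.0402,0,0,0,0,0.085],[-0.0034,-0.0402,0,0,0,0,0.085],[-0.0034,-0.0402,0,0,0,0,0.085],[-0.0034,-0.0402,0,0,0,0,0.085]]' >/dev/null
python3 -m handwheel '[[-0.0034,-0.0402,0,0,0,0,0.085],[-0.0034,-0.0402,0,0,0,0,0.085],[-0.0034,-0.0402,0,0,0,0,0.085],[-0.0034,-0.0402,0,0,0,0,0.085],[0,0,0,0,0,7,0.085],[0,0,0,0,0,7,0.085],[0,0,0,0,0,7,0.085],[0,0,0,0,0,7,0.085]]' >/dev/null
python3 -m handwheel '[[0,0,0,0,0,1.6,0.085],[0,0,0,0,0,0,0.085],[0,0,0,0,0,0,0.085]]'
python3 - <<'E'
from h import *
S=snap('wrist');cv2.imwrite('pics/w7.png',S[0]); o=nozzles(*S); x=o['white'][0]; to(x[0],x[1],43,160)
E
```

```text
time: 24.08
tool_pos: [608.1, -301.1, 250.1]
tcp_rot: [180.0, -0.2, 160.1]
ft_force: [-0.6, 0.2, 0.4]
finger_gap: 85.3
grip_force: 0.0
green [ 599.6 -175.1] res 0.78 outlet [ 599.3 -174. ] lug(deg,dist,n) (-67.4, 27.4, 123) px [382. 115.]
white [ 554.3 -330.2] res 0.67 outlet None lug(deg,dist,n) (116.8, 28.0, 111) px [231. 129.]
shift m [ 0.0404 -0.0458  0.2077] turn [ 0.  -0.1  0.1] now [ 608.2 -301.1  250.6] [ 1.800e+02 -1.000e-01  1.601e+02] t 24.1
```

View pics/w7.png

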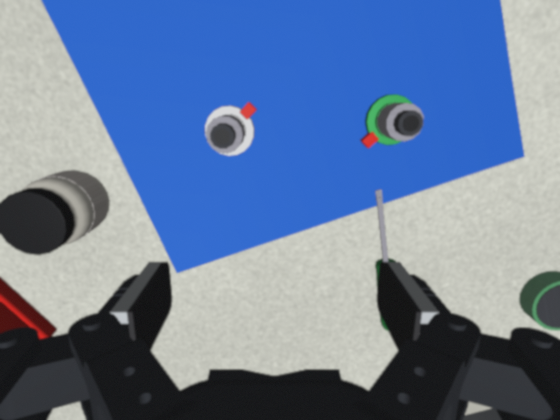

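The wrist view shows white at (230,130) with its lug up and to the right, and green at (395,120). Both are undisturbed. Picking white.

```bash

python3 -m handwheel '[[0.0202,-0.0229,0,0,0,0,0.085],[0.0202,-0.0229,0,0,0,0,0.085],[0,0,0.03,0,0,0,0.085],[0,0,0.04,0,0,0,0.085],[0,0,0.04,0,0,0,0.085],[0,0,0.04,0,0,0,0.085],[0,0,0.04,0,0,0,0.085],[0,0,0.017,0,0,0,0.085]]' 40 >/dev/null
python3 -m handwheel '[[0,0,0,0,0,0,0.085],[0,0,0,0,0,0,0.085]]' 
python3 -m handwheel '[[0,0,0,0,0,0,0.02],[0,0,0,0,0,0,0.02],[0,0,0,0,0,0,0.02],[0,0,0,0,0,0,0.02],[0,0,0,0,0,0,0.02],[0,0,0,0,0,0,0.02],[0,0,0,0,0,0,0.02],[0,0,0,0,0,0,0.02]]' 40 
python3 -m handwheel '[[0,0,-0.02,0,0,0,0.02],[0,0,-0.03,0,0,0,0.02],[0,0,-0.03,0,0,0,0.02],[0,0,-0.03,0,0,0,0.02],[0,0,0,0,0,0,0.02],[0,0,0,0,0,0,0.02]]' 
python3 -c "
from h import *
to(465.2,335.8,150,1)"
```

```text
time: 24.97
tool_pos: [554.0, -329.9, 43.9]
tcp_rot: [180.0, -0.2, 160.1]
ft_force: [0.2, -1.2, 1.2]
finger_gap: 84.7
grip_force: 0.0
time: 25.63
tool_pos: [556.2, -331.5, 47.4]
tcp_rot: [-180.0, 0.2, 160.0]
ft_force: [-0.8, 0.1, 5.5]
finger_gap: 32.7
grip_force: 39.7
time: 26.13
tool_pos: [556.8, -331.8, 159.1]
tcp_rot: [-179.9, 0.4, 160.0]
ft_force: [0.4, 0.7, -0.5]
finger_gap: 32.2
grip_force: 39.9
shift m [0.3143 0.5961 0.0062] turn [  0.5   0.2 159. ] now [ 556.8 -331.8  159.1] [-179.9    0.4  160. ] t 26.1
```

```bash

python3 -m handwheel '[[0.0185,0.0351,0,0,0,0,0.02],[0.0185,0.0351,0,0,0,0,0.02],[0.0185,0.0351,0,0,0,0,0.02],[0.0185,0.0351,0,0,0,0,0.02],[0.0185,0.0351,0,0,0,0,0.02],[0.0185,0.0351,0,0,0,0,0.02],[0.0185,0.0351,0,0,0,0,0.02],[0.0185,0.0351,0,0,0,0,0.02]]' >/dev/null
python3 -m handwheel '[[0.0185,0.0351,0,0,0,0,0.02],[0.0185,0.0351,0,0,0,0,0.02],[0.0185,0.0351,0,0,0,0,0.02],[0.0185,0.0351,0,0,0,0,0.02],[0.0185,0.0351,0,0,0,0,0.02],[0.0185,0.0351,0,0,0,0,0.02],[0.0185,0.0351,0,0,0,0,0.02],[0.0185,0.0351,0,0,0,0,0.02]]' >/dev/null
python3 -m handwheel '[[0.0185,0.0351,0,0,0,0,0.02],[0,0,0,0,0,6.9,0.02],[0,0,0,0,0,6.9,0.02],[0,0,0,0,0,6.9,0.02],[0,0,0,0,0,6.9,0.02],[0,0,0,0,0,6.9,0.02],[0,0,0,0,0,6.9,0.02],[0,0,0,0,0,6.9,0.02]]'  >/dev/null
python3 -m handwheel '[[0,0,0,0,0,6.9,0.02],[0,0,0,0,0,6.9,0.02],[0,0,0,0,0,6.9,0.02],[0,0,0,0,0,6.9,0.02],[0,0,0,0,0,6.9,0.02],[0,0,0,0,0,6.9,0.02],[0,0,0,0,0,6.9,0.02],[0,0,0,0,0,6.9,0.02]]'  >/dev/null
python3 -m handwheel '[[0,0,0,0,0,6.9,0.02],[0,0,0,0,0,6.9,0.02],[0,0,0,0,0,6.9,0.02],[0,0,0,0,0,6.9,0.02],[0,0,0,0,0,6.9,0.02],[0,0,0,0,0,6.9,0.02],[0,0,0,0,0,6.9,0.02],[0,0,0,0,0,6.9,0.02]]'  >/dev/null
python3 -m handwheel '[[0,0,0,0,0,0,0.02],[0,0,0,0,0,0,0.02]]'
python3 - <<'E'
from h import *
im,d,c=snap('wrist'); cv2.imwrite('pics/w8.png',im)
to(465.2,335.8,48.5,1)
E
```

```text
time: 29.63
tool_pos: [462.9, 337.2, 154.0]
tcp_rot: [179.9, 0.1, 1.5]
ft_force: [0.6, 0.0, -0.9]
finger_gap: 32.4
grip_force: 40.2
shift m [0.0023 0.0015 0.1058] turn [0.  0.1 0.6] now [463.  337.3 154.3] [1.8e+02 1.0e-01 1.6e+00] t 29.7
```

View pics/w8.png

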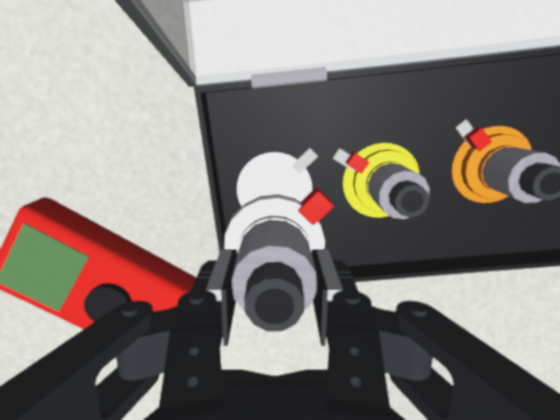

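White's lug at (317,206) lines up with its pointer. Yellow and orange stand centred with their lugs on their pointers. Lowering white.

```bash

python3 -m handwheel '[[0.0023,0.0015,0.03,0,0,0.5,0.02],[0,0,0.03,0,0,0,0.02],[0,0,0.025,0,0,0,0.02],[0,0,0.012,0,0,0,0.02],[0,0,0.003,0,0,0,0.02],[0,0,0.002,0,0,0,0.02],[0,0,0,0,0,0,0.02],[0,0,0,0,0,0,0.02]]'
python3 -c "
from h import *
to(465.2,335.8,48.5,1)"
```

```text
time: 30.35
tool_pos: [467.1, 336.9, 55.2]
tcp_rot: [-179.9, -0.1, 0.8]
ft_force: [1.0, 0.0, -1.0]
finger_gap: 32.9
grip_force: 40.2
shift m [-0.0019  0.0011  0.0067] turn [-0.1 -0.1 -0.2] now [467.1 336.9  55.2] [-1.799e+02 -1.000e-01  8.000e-01] t 30.4
```

```bash

python3 -m handwheel '[[-0.0012,0.001,0.003,0,0,0,0.02],[0,0,0.002,0,0,0,0.02],[0,0,0.001,0,0,0,0.02],[0,0,0,0,0,0,0.02],[0,0,0,0,0,0,0.02]]'
python3 -m handwheel '[[0,0,0,0,0,0,0.055],[0,0,0,0,0,0,0.055],[0,0,0,0,0,0,0.055],[0,0,0,0,0,0,0.055]]'
python3 -m handwheel '[[0,0,-0.02,0,0,0,0.055],[0,0,-0.03,0,0,0,0.055],[0,0,-0.04,0,0,0,0.055],[0,0,-0.04,0,0,0,0.085],[0,0,-0.04,0,0,0,0.085],[0,0,-0.04,0,0,0,0.085],[0,0,0,0,0,0,0.085],[0,0,0,0,0,0,0.085]]'
python3 -c "
from h import *
to(617,-222,255,110)"
```

```text
time: 30.77
tool_pos: [465.3, 335.4, 48.4]
tcp_rot: [-180.0, -0.1, 0.8]
ft_force: [-1.0, -2.4, 5.7]
finger_gap: 32.4
grip_force: 40.8
time: 31.1
tool_pos: [464.6, 335.1, 47.2]
tcp_rot: [180.0, 0.0, 0.8]
ft_force: [-0.5, 0.7, -0.4]
finger_gap: 55.0
grip_force: 0.0
time: 31.77
tool_pos: [466.4, 336.2, 261.3]
tcp_rot: [-179.8, -0.4, 0.8]
ft_force: [1.0, 0.5, -0.9]
finger_gap: 84.3
grip_force: 0.0
shift m [0.1427 0.5603 0.0052] turn [   0.2   -0.4 -109.2] now [466.4 336.2 261.3] [-179.8   -0.4    0.8] t 31.8
```

```bash

python3 -m handwheel '[[0.0102,0.04,0,0,0,0,0.085],[0.0102,0.04,0,0,0,0,0.085],[0.0102,0.04,0,0,0,0,0.085],[0.0102,0.04,0,0,0,0,0.085],[0.0102,0.04,0,0,0,0,0.085],[0.0102,0.04,0,0,0,0,0.085],[0.0102,0.04,0,0,0,0,0.085]]' >/dev/null
python3 -m handwheel '[[0.0102,0.04,0,0,0,0,0.085],[0.0102,0.04,0,0,0,0,0.085],[0.0102,0.04,0,0,0,0,0.085],[0.0102,0.04,0,0,0,0,0.085],[0.0102,0.04,0,0,0,0,0.085],[0.0102,0.04,0,0,0,0,0.085],[0.0102,0.04,0,0,0,0,0.085]]' >/dev/null
python3 -m handwheel '[[0,0,0,0,0,-6.8,0.085],[0,0,0,0,0,-6.8,0.085],[0,0,0,0,0,-6.8,0.085],[0,0,0,0,0,-6.8,0.085],[0,0,0,0,0,-6.8,0.085],[0,0,0,0,0,-6.8,0.085],[0,0,0,0,0,-6.8,0.085],[0,0,0,0,0,-6.8,0.085]]' >/dev/null
python3 -m handwheel '[[0,0,0,0,0,-6.8,0.085],[0,0,0,0,0,-6.8,0.085],[0,0,0,0,0,-6.8,0.085],[0,0,0,0,0,-6.8,0.085],[0,0,0,0,0,-6.8,0.085],[0,0,0,0,0,-6.8,0.085],[0,0,0,0,0,-6.8,0.085],[0,0,0,0,0,-6.8,0.085]]' >/dev/null
python3 -m handwheel '[[0,0,0,0,0,0,0.085],[0,0,0,0,0,0,0.085],[0,0,0,0,0,0,0.085]]'
python3 - <<'E'
from h import *
S=snap('wrist');cv2.imwrite('pics/w9.png',S[0]); o=nozzles(*S); x=o['green'][0]; to(x[0],x[1],43,110)
E
```

```text
time: 34.52
tool_pos: [615.0, -222.6, 256.1]
tcp_rot: [-179.9, -0.1, 109.4]
ft_force: [-0.1, 0.3, -0.0]
finger_gap: 85.0
grip_force: 0.0
green [ 599.4 -174.4] res 1.09 outlet None lug(deg,dist,n) (-65.5, 26.9, 99) px [276. 113.]
white [ 604.8 -181.8] res 3.14 outlet None lug(deg,dist,n) (-71.5, 18.1, 99) px [276. 120.]
shift m [0.0505 0.0014 0.2134] turn [-0.1 -0.1 -0.6] now [ 615.1 -222.6  256.4] [-1.799e+02 -1.000e-01  1.094e+02] t 34.6
```

```bash

python3 -m handwheel '[[0.025,0.0007,0,0,0,0,0.085],[0.025,0.0007,0,0,0,0,0.085],[0,0,0.035,0,0,0,0.085],[0,0,0.04,0,0,0,0.085],[0,0,0.04,0,0,0,0.085],[0,0,0.04,0,0,0,0.085],[0,0,0.04,0,0,0,0.085],[0,0,0.018,0,0,0,0.085]]' 40 >/dev/null
python3 -m handwheel '[[0,0,0,0,0,0,0.085],[0,0,0,0,0,0,0.085]]' 
python3 -m handwheel '[[0,0,0,0,0,0,0.02],[0,0,0,0,0,0,0.02],[0,0,0,0,0,0,0.02],[0,0,0,0,0,0,0.02],[0,0,0,0,0,0,0.02],[0,0,0,0,0,0,0.02],[0,0,0,0,0,0,0.02],[0,0,0,0,0,0,0.02]]' 40 
python3 -m handwheel '[[0,0,-0.02,0,0,0,0.02],[0,0,-0.03,0,0,0,0.02],[0,0,-0.03,0,0,0,0.02],[0,0,-0.03,0,0,0,0.02],[0,0,0,0,0,0,0.02],[0,0,0,0,0,0,0.02]]' 
python3 -c "
from h import *
to(494.9,82.6,150,60.2)"
```

```text
time: 35.4
tool_pos: [598.9, -174.8, 43.2]
tcp_rot: [-179.9, -0.1, 109.5]
ft_force: [0.3, 0.1, 1.2]
finger_gap: 84.9
grip_force: 0.0
time: 36.07
tool_pos: [601.1, -175.7, 46.3]
tcp_rot: [179.9, 0.1, 109.6]
ft_force: [-1.2, 0.3, 6.7]
finger_gap: 33.0
grip_force: 39.6
time: 36.57
tool_pos: [601.8, -175.9, 157.8]
tcp_rot: [179.7, 0.2, 109.6]
ft_force: [-0.4, 0.6, -1.9]
finger_gap: 32.8
grip_force: 40.1
shift m [ 0.2794 -0.014   0.0066] turn [ 0.3  0.1 49.4] now [ 601.8 -175.9  157.8] [179.7   0.2 109.6] t 36.6
```

```bash

python3 -m handwheel '[[0.0399,-0.002,0,0,0,0,0.02],[0.0399,-0.002,0,0,0,0,0.02],[0.0399,-0.002,0,0,0,0,0.02],[0.0399,-0.002,0,0,0,0,0.02],[0.0399,-0.002,0,0,0,0,0.02],[0.0399,-0.002,0,0,0,0,0.02],[0.0399,-0.002,0,0,0,0,0.02]]' >/dev/null
python3 -m handwheel '[[0,0,0,0,0,7.05,0.02],[0,0,0,0,0,7.05,0.02],[0,0,0,0,0,7.05,0.02],[0,0,0,0,0,7.05,0.02],[0,0,0,0,0,7.05,0.02],[0,0,0,0,0,7.05,0.02],[0,0,0,0,0,7.05,0.02]]' >/dev/null
python3 -m handwheel '[[0,0,0,0,0,0,0.02],[0,0,0,0,0,0,0.02],[0,0,0,0,0,0,0.02]]'
python3 - <<'E'
from h import *
im,d,c=snap('wrist'); cv2.imwrite('pics/w10.png',im)
to(494.9,82.6,48,60.2)
E
```

```text
time: 37.98
tool_pos: [492.4, 83.1, 153.4]
tcp_rot: [-179.9, 0.0, 60.5]
ft_force: [-1.0, -1.0, -1.5]
finger_gap: 32.7
grip_force: 40.3
shift m [0.0007 0.0024 0.1056] turn [-0.1  0.   0.3] now [492.6  83.2 153.6] [-179.9    0.    60.5] t 38.0
```

View pics/w10.png

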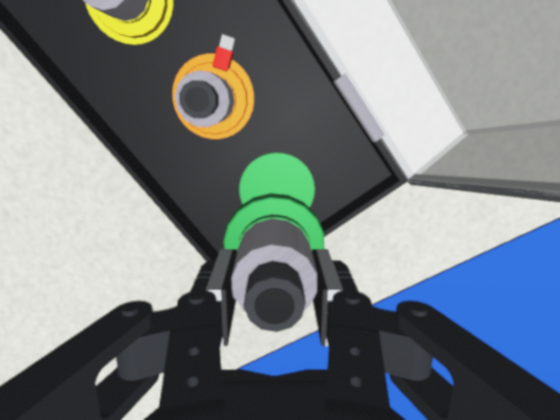

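Green is over its marker, with the lug and pointer hidden below it. Orange at (213,97) is well seated. Lowering green.

```bash

python3 -m handwheel '[[0.0007,0.0024,0.03,0,0,0.3,0.02],[0,0,0.03,0,0,0,0.02],[0,0,0.025,0,0,0,0.02],[0,0,0.012,0,0,0,0.02],[0,0,0.003,0,0,0,0.02],[0,0,0.002,0,0,0,0.02],[0,0,0,0,0,0,0.02],[0,0,0,0,0,0,0.02]]'
python3 -m handwheel '[[0,-0.001,0.003,0,0,0,0.02],[0,0,0.002,0,0,0,0.02],[0,0,0.001,0,0,0,0.02],[0,0,0,0,0,0,0.02],[0,0,0,0,0,0,0.02]]'
python3 -c "
from h import *
to(494.9,82.6,47.3,60.2)"
```

```text
time: 38.7
tool_pos: [496.8, 82.7, 54.0]
tcp_rot: [179.9, -0.1, 60.0]
ft_force: [0.5, -0.6, -1.8]
finger_gap: 32.5
grip_force: 40.2
time: 39.12
tool_pos: [495.2, 83.3, 47.3]
tcp_rot: [179.9, -0.0, 60.0]
ft_force: [-2.7, 0.3, 4.6]
finger_gap: 32.7
grip_force: 40.9
shift m [-0.0007  0.0001  0.    ] turn [ 0.1 -0.  -0.2] now [495.2  83.3  47.3] [179.9  -0.   60. ] t 39.1
```

```bash

python3 -m handwheel '[[0,0,0,0,0,0,0.055],[0,0,0,0,0,0,0.055],[0,0,0,0,0,0,0.055],[0,0,0,0,0,0,0.055]]'
python3 -m handwheel '[[0,0,-0.02,0,0,0,0.055],[0,0,-0.03,0,0,0,0.055],[0,0,-0.04,0,0,0,0.055],[0,0,-0.04,0,0,0,0.085],[0,0,-0.04,0,0,0,0.085],[0,0,-0.04,0,0,0,0.085]]' >/dev/null
python3 -m handwheel '[[0,0,0,0,0,6.65,0.085],[0,0,0,0,0,6.65,0.085],[0,0,0,0,0,6.65,0.085],[0,0,0,0,0,6.65,0.085],[0,0,0,0,0,6.65,0.085],[0,0,0,0,0,6.65,0.085],[0,0,0,0,0,6.65,0.085],[0,0,0,0,0,6.65,0.085]]' >/dev/null
python3 -m handwheel '[[0,0,0,0,0,0,0.085],[0,0,0,0,0,0,0.085]]'
python3 -c "
from h import *
to(446,200,255,6.9)"
```

```text
time: 39.45
tool_pos: [494.5, 83.1, 46.3]
tcp_rot: [180.0, 0.0, 60.0]
ft_force: [-0.3, -0.5, 0.5]
finger_gap: 55.0
grip_force: 0.0
time: 40.78
tool_pos: [494.5, 83.1, 256.2]
tcp_rot: [-180.0, 0.0, 7.0]
ft_force: [-0.5, -0.2, 0.9]
finger_gap: 85.0
grip_force: 0.0
shift m [-0.034  -0.1219  0.0012] turn [-0.   0.   0.1] now [494.5  83.1 256.2] [-180.    0.    7.] t 40.8
```

```bash

python3 -m handwheel '[[-0.0085,-0.0305,0,0,0,0,0.085],[-0.0085,-0.0305,0,0,0,0,0.085],[-0.0085,-0.0305,0,0,0,0,0.085],[-0.0085,-0.0305,0,0,0,0,0.085],[0,0,0,0,0,0,0.085],[0,0,0,0,0,0,0.085],[0,0,0,0,0,0,0.085]]' >/dev/null
python3 - <<'E'
from h import *
im,d,c=snap('wrist'); cv2.imwrite('pics/w11.png',im)
# lugs vs pointers
reds=[plane(b[2],15,c)[:,:2].mean(0).round(1).tolist() for b in blobs(cmask(im,'red'),20) if b[1][0]>100 and b[1][1]<250]
print('lugs',reds)
for col in('green','yellow','orange','white'):
    B=[b for b in blobs(cmask(im,col),200) if b[0]<6000 and 60<b[1][1]<200 and 100<b[1][0]<450]
    if B:
        b=max(B,key=lambda b:b[0]); x,e=circ(plane(b[2],13,c)[:,:2],25); print(col,x.round(1),round(e,2))
E
python3 -m handwheel '[[0.031,-0.0013,-0.015,0,0,0,0.085],[0.031,-0.0013,-0.015,0,0,0,0.085],[0.031,-0.0013,-0.015,0,0,0,0.085],[0.031,-0.0013,-0.015,0,0,0,0.085],[0.031,-0.0013,-0.015,0,0,0,0.085],[0,0,0,0,0,0,0.085],[0,0,0,0,0,0,0.085]]'
python3 - <<'E'
from h import *
import pickle
S=snap('wrist'); cv2.imwrite('pics/w12.png',S[0]); pickle.dump(S,open('w12.pkl','wb'))
im,d,c=S; m=cmask(im,'yellow')
for b in blobs(m,100):
    uv=b[2].astype(int); z=d[uv[:,1],uv[:,0]]; q=cv2.undistortPoints(b[2].reshape(-1,1,2),c['K'],c['dist']).reshape(-1,2)
    P=(np.c_[q,np.ones(len(q))]*z[:,None])@c['Rw'].T+c['o']
    print(b[0],b[1].round(),'med',np.median(P,0).round(1),'pc',np.percentile(P,[3,97],axis=0).round(1).tolist())
E
```

```text
lugs [[509.7, 185.8], [489.5, 314.0], [490.6, 273.3], [482.2, 56.7]]
green [499.   87.1] 2.75
yellow [476.1 254.3] 4.13
orange [492.4 165.3] 3.29
white [467.7 336.1] 4.2
time: 42.0
tool_pos: [601.7, 223.4, 330.5]
tcp_rot: [180.0, 0.0, 6.7]
ft_force: [-0.8, 0.3, 0.1]
finger_gap: 85.2
grip_force: 0.0
1041 [270. 141.] med [645.4 229.9 212.6] pc [[638.9, 207.5, 209.9], [651.4, 252.5, 214.4]]
1439 [242. 244.] med [480.1 250.1   4.8] pc [[446.8, 224.1, 2.7], [502.1, 295.8, 19.4]]
```

View pics/w11.png

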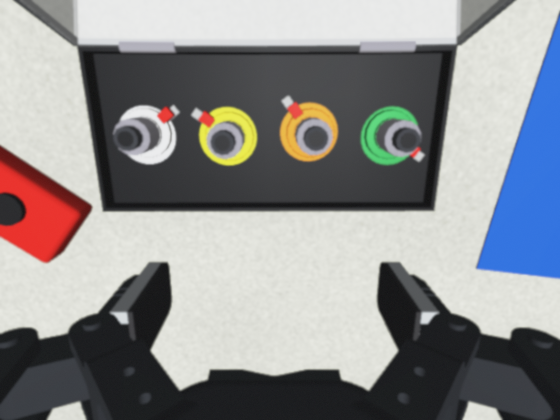

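View pics/w12.png

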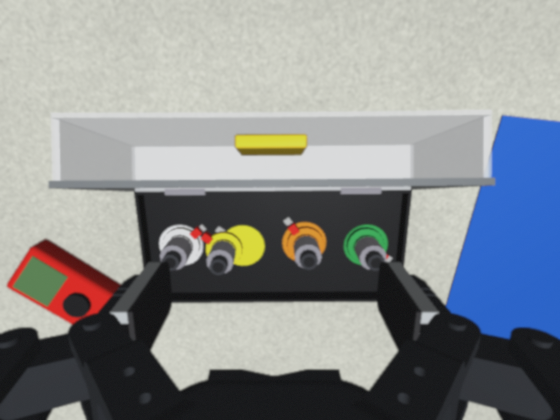

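w11 shows all four nozzles seated with lugs on pointers. In w12 the yellow nozzle has been knocked about 25 mm towards white: its foot is near (225,245) and its marker at (243,245). The tab is at (270,141), at the expected place. I'll put yellow back first.

```bash

python3 -m handwheel '[[-0.0332,-0.0118,0,0,0,0,0.085],[-0.0332,-0.0118,0,0,0,0,0.085],[-0.0332,-0.0118,0,0,0,0,0.085],[-0.0332,-0.0118,0,0,0,0,0.085],[-0.0332,-0.0118,0.02,0,0,0,0.085],[0,0,0.035,0,0,0,0.085],[0,0,0.035,0,0,0,0.085],[0,0,0,0,0,0,0.085]]' >/dev/null
python3 -m handwheel '[[0,0,0,0,0,0,0.085],[0,0,0,0,0,0,0.085]]'
python3 - <<'E'
from h import *
import pickle
S=snap('wrist'); pickle.dump(S,open('w13.pkl','wb')); im=S[0]; cv2.imwrite('pics/w13.png',cv2.resize(im[40:240,130:400],None,fx=2.9,fy=2.9,interpolation=cv2.INTER_CUBIC))
for b in blobs(cmask(im,'red'),15):
    if b[1][1]<250: print('red',b[0],b[1].round(),plane(b[2],15,S[2]).mean(0).round(1))
E
```

```text
time: 42.88
tool_pos: [428.2, 263.8, 243.1]
tcp_rot: [-180.0, -0.1, 6.7]
ft_force: [-0.2, -0.4, 0.9]
finger_gap: 85.1
grip_force: 0.0
red 145 [363.  99.] [509.4 186.6  15. ]
red 140 [228. 105.] [489.1 314.7  15. ]
red 149 [242. 112.] [483.5 300.8  15. ]
red 7813 [ 76. 193.] [382.3 461.3  15. ]
```

View pics/w13.png

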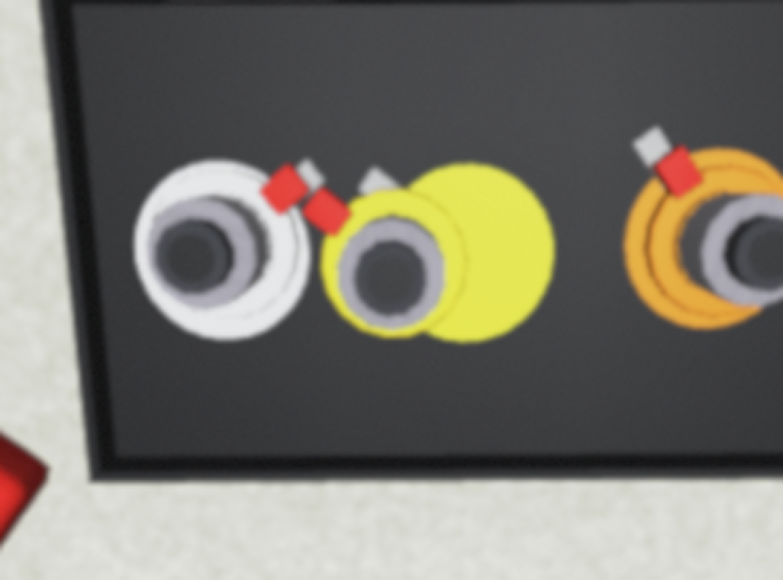

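The crop shows the yellow foot centred at about (395,263), its outlet at (391,278) and its lug at (328,211), close to white's lug. White has not moved.

```bash

python3 - <<'E'
from h import *
import pickle
im,d,c=pickle.load(open('w13.pkl','rb'))
a=plane([[264.8,135.9]],64,c)[0]; b=plane([[266.2,130.7]],13,c)[0]; print(a.round(1),b.round(1))
x=(a+b)[:2]/2
v=np.array([483.5,300.8])-x; print('axis',x.round(1),'lug',np.degrees(np.arctan2(v[1],v[0])).round(1),np.hypot(*v).round(1))
for col,z in(('yellow',4),):
    b=max([b for b in blobs(cmask(im,col),300)],key=lambda b:b[0]); P=plane(b[2],4,c)[:,:2]; print('marker right edge min y',P[:,1].min())
to(x[0],x[1],48,96.9)
E
```

```text
[468.9 275.5  64. ] [468.8 275.4  13. ]
axis [468.8 275.5] lug 59.9 29.3
marker right edge min y 221.03744269740469
shift m [ 0.0404 -0.0064  0.1961] turn [  0.1  -0.2 -90.2] now [428.9 264.1 244. ] [-179.9   -0.2    6.7] t 42.9
```

```bash

python3 -m handwheel '[[0.0202,-0.0032,0,0,0,0,0.07],[0.0202,-0.0032,0,0,0,0,0.07],[0,0,0.01,0,0,-6.95,0.07],[0,0,0.01,0,0,-6.95,0.07],[0,0,0.01,0,0,-6.95,0.07],[0,0,0.01,0,0,-6.95,0.07],[0,0,0.01,0,0,-6.95,0.07],[0,0,0.01,0,0,-6.95,0.07]]' 40 >/dev/null
python3 -m handwheel '[[0,0,0.01,0,0,-6.95,0.07],[0,0,0.01,0,0,-6.95,0.07],[0,0,0.01,0,0,-6.95,0.07],[0,0,0.01,0,0,-6.95,0.07],[0,0,0,0,0,-6.95,0.07],[0,0,0,0,0,-6.95,0.07],[0,0,0,0,0,-6.95,0.07],[0,0,0,0,0,0,0.07]]' >/dev/null
python3 -m handwheel '[[0,0,0,0,0,0,0.07],[0,0,0,0,0,0,0.07]]'
python3 -c "
from h import *
to(468.8,275.5,45,97)"
```

```text
time: 44.43
tool_pos: [468.2, 275.4, 142.7]
tcp_rot: [179.9, -0.0, 96.9]
ft_force: [0.6, -0.8, 0.0]
finger_gap: 70.2
grip_force: 0.0
shift m [-0.      0.0004  0.0977] turn [ 0.1 -0.  -0.1] now [468.2 275.4 142.7] [179.9  -0.   96.9] t 44.4
```

```bash

python3 -m handwheel '[[0,0,0.03,0,0,0,0.07],[0,0,0.03,0,0,0,0.07],[0,0,0.03,0,0,0,0.07],[0,0,0.007,0,0,0,0.07],[0,0,0,0,0,0,0.07],[0,0,0,0,0,0,0.07]]' 40
python3 -m handwheel '[[0,0,0,0,0,0,0.02],[0,0,0,0,0,0,0.02],[0,0,0,0,0,0,0.02],[0,0,0,0,0,0,0.02],[0,0,0,0,0,0,0.02],[0,0,0,0,0,0,0.02],[0,0,0,0,0,0,0.02],[0,0,0,0,0,0,0.02]]' 40 
python3 -m handwheel '[[0,0,-0.015,0,0,0,0.02],[0,0,-0.02,0,0,0,0.02],[0,0,-0.005,0,0,0,0.02],[-0.012,0.0012,0,0,0,0,0.02],[-0.0122,0.0012,0,0,0,0,0.02],[0,0,0,0,0,0,0.02],[0,0,0,0,0,0,0.02]]' 
python3 -c "
from h import *
to(474.1,251.8,48,97)"
```

```text
time: 44.93
tool_pos: [467.6, 275.3, 45.3]
tcp_rot: [180.0, -0.0, 97.0]
ft_force: [0.4, 0.7, 0.3]
finger_gap: 70.0
grip_force: 0.0
time: 45.6
tool_pos: [468.7, 275.8, 46.5]
tcp_rot: [179.8, -0.1, 97.1]
ft_force: [-0.4, -0.1, 6.0]
finger_gap: 32.7
grip_force: 39.2
time: 46.18
tool_pos: [472.1, 250.0, 83.2]
tcp_rot: [-179.9, 0.0, 97.0]
ft_force: [0.6, -0.4, -0.7]
finger_gap: 32.9
grip_force: 40.4
shift m [0.0016 0.0023 0.0352] turn [-0.1  0.   0. ] now [472.1 250.   83.2] [-179.9    0.    97. ] t 46.2
```

```bash

python3 -m handwheel '[[0.0005,0.001,0.015,0,0,0,0.02],[0,0,0.01,0,0,0,0.02],[0,0,0.003,0,0,0,0.02],[0,0,0,0,0,0,0.02],[0,0,0,0,0,0,0.02]]'
python3 -c "
from h import *
to(474.1,251.8,46.5,97)"
```

```text
time: 46.6
tool_pos: [472.9, 251.9, 55.7]
tcp_rot: [-179.9, 0.0, 97.1]
ft_force: [-0.5, -0.1, -1.7]
finger_gap: 32.8
grip_force: 40.3
shift m [-0.0003  0.0012  0.0092] turn [-0.1  0.   0.1] now [472.9 251.9  55.7] [-179.9    0.    97.1] t 46.6
```

```bash

python3 -m handwheel '[[0,0.001,0.004,0,0,0,0.02],[0,0,0.003,0,0,0,0.02],[0,0,0.001,0,0,0,0.02],[0,0,0.001,0,0,0,0.02],[0,0,0,0,0,0,0.02],[0,0,0,0,0,0,0.02]]'
python3 -m handwheel '[[0,0,0,0,0,0,0.055],[0,0,0,0,0,0,0.055],[0,0,0,0,0,0,0.055],[0,0,0,0,0,0,0.055],[0,0,-0.02,0,0,0,0.055],[0,0,-0.03,0,0,0,0.055],[0,0,-0.04,0,0,0,0.085],[0,0,-0.04,0,0,0,0.085]]' >/dev/null
python3 -m handwheel '[[0,0,-0.04,0,0,0,0.085],[0,0,-0.04,0,0,6.43,0.085],[0,0,0,0,0,6.43,0.085],[0,0,0,0,0,6.43,0.085],[0,0,0,0,0,6.43,0.085],[0,0,0,0,0,6.43,0.085],[0,0,0,0,0,6.43,0.085],[0,0,0,0,0,6.43,0.085]]' >/dev/null
python3 -m handwheel '[[0,0,0,0,0,6.43,0.085],[0,0,0,0,0,6.43,0.085],[0,0,0,0,0,6.43,0.085],[0,0,0,0,0,6.43,0.085],[0,0,0,0,0,6.43,0.085],[0,0,0,0,0,6.43,0.085],[0,0,0,0,0,6.43,0.085],[0,0,0,0,0,0,0.085]]'
python3 -c "
from h import *
to(446,200,255,6.9)"
```

```text
time: 47.1
tool_pos: [474.5, 252.2, 47.4]
tcp_rot: [180.0, -0.0, 97.1]
ft_force: [0.0, 0.5, -1.1]
finger_gap: 32.6
grip_force: 40.4
time: 49.1
tool_pos: [474.5, 252.1, 257.4]
tcp_rot: [-180.0, -0.0, 6.8]
ft_force: [-0.1, -0.1, 0.9]
finger_gap: 84.9
grip_force: 0.0
shift m [-0.0344  0.0484  0.0024] turn [-0.  -0.  -0.1] now [474.5 252.1 257.4] [-180.    -0.     6.8] t 49.1
```

```bash

python3 -m handwheel '[[-0.0172,0.0242,0,0,0,0,0.085],[-0.0172,0.0242,0,0,0,0,0.085],[0,0,0,0,0,0,0.085],[0,0,0,0,0,0,0.085],[0,0,0,0,0,0,0.085]]' >/dev/null
python3 - <<'E'
from h import *
im,d,c=snap('wrist')
print('lugs',[plane(b[2],15,c)[:,:2].mean(0).round(1).tolist() for b in blobs(cmask(im,'red'),20) if b[1][0]>100 and b[1][1]<250])
V=im.max(2)
for k in blobs(V<60,60):
    if 100<k[1][0]<440 and 80<k[1][1]<180 and k[0]<900: print('outlet',plane(k[2],64,c)[:,:2].mean(0).round(1),k[0])
to(640,228.7,265,6.9)
E
```

```text
lugs [[509.6, 186.0], [489.4, 313.9], [489.4, 276.7], [482.9, 56.5]]
outlet [468.1 334.4] 141
shift m [ 0.1953 -0.004  -0.0071] turn [-0.  -0.1  0.3] now [446.7 200.3 257.7] [-1.8e+02 -1.0e-01  7.2e+00] t 49.6
```

```bash

python3 - <<'E'
from h import *
import pickle
im,d,c=pickle.load(open('w3.pkl','rb'))
k=cv2.getStructuringElement(cv2.MORPH_ELLIPSE,(23,23))
for col in('green','yellow','orange','white'):
    m=cv2.morphologyEx(cmask(im,col).astype(np.uint8),cv2.MORPH_OPEN,k)
    B=[b for b in blobs(m,500) if b[0]<5000 and 80<b[1][1]<190 and 100<b[1][0]<440]; b=max(B,key=lambda b:b[0])
    P=plane(b[2],4,c)[:,:2]; x,e=circ(P,30); print(col,x.round(1),round(e,2),P.mean(0).round(1))
im,d,c=snap('wrist')
# white: lug centroid, barrel rim estimate by depth: points 55..70 mm high within 20 mm of axis
uv=np.argwhere(d>0)[:,::-1].astype(float); q=cv2.undistortPoints(uv.reshape(-1,1,2),c['K'],c['dist']).reshape(-1,2)
z=d[uv[:,1].astype(int),uv[:,0].astype(int)]
P=(np.c_[q,np.ones(len(q))]*z[:,None])@c['Rw'].T+c['o']
for n,a in dict(white=(465,336),yellow=(474,252),orange=(489,167),green=(495,83)).items():
    near=np.linalg.norm(P[:,:2]-a,axis=1)<25
    t=P[near&(P[:,2]>58)&(P[:,2]<72)]; 
    (cx,cy),rr=cv2.minEnclosingCircle(t[:,:2].astype(np.float32)); print(n,'outlet depth',t.mean(0).round(1),len(t),'mec',round(cx,1),round(cy,1),round(rr,1))
E
```

```text
green [495.   82.8] 0.2 [496.1  83.8]
yellow [473.7 251. ] 0.52 [473.7 250.3]
orange [488.2 167.2] 0.34 [488.  166.6]
white [464.8 336. ] 0.2 [465.5 336.1]
white outlet depth [468.5 333.3  63.1] 538 mec 467.9 334.0 11.4
yellow outlet depth [474.6 252.5  63.5] 466 mec 474.0 252.6 10.8
orange outlet depth [488.7 166.8  63.5] 484 mec 488.6 166.6 11.2
green outlet depth [497.1  86.4  63.4] 515 mec 497.0 85.3 11.3
```

```bash

python3 -m handwheel '[[-0.0093,-0.0332,0,0,0,0,0.085],[-0.0093,-0.0332,0,0,0,0,0.085],[-0.0093,-0.0332,0,0,0,0,0.085],[-0.0093,-0.0332,0,0,0,0,0.085],[0,0,0,0,0,0,0.085],[0,0,0,0,0,0,0.085],[0,0,0,0,0,0,0.085]]' >/dev/null
python3 - <<'E'
from h import *
import pickle
S=snap('wrist'); im,d,c=S; pickle.dump(S,open('w14.pkl','wb'))
print('cam',c['o'].round(1))
V=im.max(2)
for n,a in dict(white=(465,336),yellow=(474,252)).items():
    uv=np.argwhere(d>0)[:,::-1].astype(float); q=cv2.undistortPoints(uv.reshape(-1,1,2),c['K'],c['dist']).reshape(-1,2)
    z=d[uv[:,1].astype(int),uv[:,0].astype(int)]; P=(np.c_[q,np.ones(len(q))]*z[:,None])@c['Rw'].T+c['o']
    t=P[(np.linalg.norm(P[:,:2]-a,axis=1)<25)&(P[:,2]>58)&(P[:,2]<72)]; print(n,'outlet',t.mean(0).round(1),cv2.minEnclosingCircle(t[:,:2].astype(np.float32)))
k=cv2.getStructuringElement(cv2.MORPH_ELLIPSE,(13,13))
m=cmask(im,'white').astype(np.uint8); 
pw=plane(np.argwhere(m)[:,::-1],4,c)[:,:2]; pw=pw[np.linalg.norm(pw-[465,336],axis=1)<32]
x,e=circ(pw,30); print('marker by hull',x.round(1),round(e,2),len(pw))
cv2.imwrite('pics/w14.png',im)
print('lugs',[plane(b[2],15,c)[:,:2].mean(0).round(1).tolist() for b in blobs(cmask(im,'red'),20) if b[1][1]<250])
to(464.8,336,48,147)
E
```

```text
cam [465.3 335.9 380.1]
white outlet [468.  334.9  63.5] ((467.8081970214844, 334.9414367675781), 11.028633117675781)
yellow outlet [474.4 253.3  63.3] ((474.19964599609375, 252.52626037597656), 11.088640213012695)
marker by hull [464.6 336.2] 0.26 2148
lugs [[509.4, 187.1], [488.7, 315.3], [488.9, 277.7], [380.2, 465.6], [479.6, 60.3]]
shift m [ 7.210e-02 -2.000e-04  2.091e-01] turn [   0.     0.  -139.9] now [393.3 326.9 257.1] [180.    0.    7.1] t 50.2
```

White is about 3.4 mm off centre, towards +x. I'll correct it with a short regrasp.

```bash

python3 -m handwheel '[[0.0375,0.0006,0,0,0,0,0.06],[0.0375,0.0007,0,0,0,0,0.06],[0,0,0.04,0,0,0,0.06],[0,0,0.04,0,0,0,0.06],[0,0,0.04,0,0,0,0.06],[0,0,0.02,0,0,0,0.06],[0,0,0,0,0,0,0.06],[0,0,0,0,0,0,0.06]]' 40
python3 -c "
from h import *
to(467.9,334.9,45.5,7.1)"
```

```text
time: 50.92
tool_pos: [467.4, 333.6, 116.4]
tcp_rot: [179.9, 0.2, 7.0]
ft_force: [0.8, 0.1, 0.3]
finger_gap: 59.8
grip_force: 0.0
shift m [ 0.0008 -0.0013  0.0709] turn [ 0.1  0.2 -0.1] now [467.4 333.6 116.4] [179.9   0.2   7. ] t 50.9
```

```bash

python3 -m handwheel '[[0.0005,-0.001,0.03,0,0,0,0.06],[0,0,0.03,0,0,0,0.06],[0,0,0.01,0,0,0,0.06],[0,0,0,0,0,0,0.06],[0,0,0,0,0,0,0.06]]'
python3 -m handwheel '[[0,0,0,0,0,0,0.02],[0,0,0,0,0,0,0.02],[0,0,0,0,0,0,0.02],[0,0,0,0,0,0,0.02],[0,0,0,0,0,0,0.02],[0,0,0,0,0,0,0.02],[0,0,0,0,0,0,0.02]]' 40 
python3 -m handwheel '[[0,0,-0.006,0,0,0,0.02],[0,0,-0.004,0,0,0,0.02],[-0.003,-0.0016,0,0,0,0,0.02],[0,0,0,0,0,0,0.02],[0,0,0,0,0,0,0.02]]' 
python3 -c "
from h import *
to(464.8,336,46,7.1)"
```

```text
time: 51.33
tool_pos: [469.0, 336.4, 49.2]
tcp_rot: [-180.0, -0.1, 7.1]
ft_force: [1.1, 0.2, 0.9]
finger_gap: 60.0
grip_force: 0.0
time: 51.92
tool_pos: [469.7, 337.0, 50.2]
tcp_rot: [-179.9, -0.2, 7.1]
ft_force: [-1.5, -1.2, 7.2]
finger_gap: 32.7
grip_force: 39.3
time: 52.33
tool_pos: [464.5, 337.4, 57.3]
tcp_rot: [180.0, 0.0, 7.1]
ft_force: [-0.1, 1.4, -0.7]
finger_gap: 32.4
grip_force: 39.8
shift m [0.0002 0.0014 0.0113] turn [0. 0. 0.] now [464.5 337.4  57.3] [180.    0.    7.1] t 52.3
```

```bash

python3 -m handwheel '[[0.0012,0.0013,0.004,0,0,0,0.02],[0,0,0.001,0,0,0,0.02],[0,0,0,0,0,0,0.02],[0,0,0,0,0,0,0.02],[0,0,0,0,0,0,0.02]]' 
python3 -m handwheel '[[0,0,0.001,0,0,0,0.02],[0,0,0,0,0,0,0.02],[0,0,0,0,0,0,0.02],[0,0,0,0,0,0,0.02]]' 
```

```text
time: 52.75
tool_pos: [466.1, 336.1, 52.1]
tcp_rot: [180.0, 0.0, 7.1]
ft_force: [-0.4, 0.2, -1.6]
finger_gap: 32.0
grip_force: 39.8
time: 53.08
tool_pos: [466.2, 336.2, 51.3]
tcp_rot: [-180.0, -0.0, 7.1]
ft_force: [-0.3, 0.5, -1.4]
finger_gap: 32.4
grip_force: 39.8
```

Good; one more millimetre down, then release, lift and check from the same view.

```bash

python3 -m handwheel '[[0,0,0.001,0,0,0,0.02],[0,0,0,0,0,0,0.02],[0,0,0,0,0,0,0.02],[0,0,0,0,0,0,0.02]]'
python3 -m handwheel '[[0,0,0,0,0,0,0.055],[0,0,0,0,0,0,0.055],[0,0,0,0,0,0,0.055],[0,0,0,0,0,0,0.055],[0,0,-0.02,0,0,0,0.055],[0,0,-0.03,0,0,0,0.055],[0,0,-0.04,0,0,0,0.085],[0,0,-0.04,0,0,0,0.085]]' >/dev/null
python3 -m handwheel '[[0,0,-0.04,0,0,0,0.085],[0,0,-0.04,0,0,0,0.085],[-0.0365,0.0005,0,0,0,0,0.085],[-0.0365,0.0005,0,0,0,0,0.085],[0,0,0,0,0,0,0.085],[0,0,0,0,0,0,0.085],[0,0,0,0,0,0,0.085]]'
cat > chk.py <<'E'
from h import *
im,d,c=snap('wrist')
uv=np.argwhere(d>0)[:,::-1].astype(float); q=cv2.undistortPoints(uv.reshape(-1,1,2),c['K'],c['dist']).reshape(-1,2)
z=d[uv[:,1].astype(int),uv[:,0].astype(int)]; P=(np.c_[q,np.ones(len(q))]*z[:,None])@c['Rw'].T+c['o']
for n,a in dict(white=(464.7,336.1),yellow=(473.7,251.3),orange=(488.3,167.2),green=(495,82.8)).items():
    t=P[(np.linalg.norm(P[:,:2]-a,axis=1)<25)&(P[:,2]>58)&(P[:,2]<72)]
    if len(t)>50: o=cv2.minEnclosingCircle(t[:,:2].astype(np.float32)); print(n,'off',np.round(np.array(o[0])-a,1),round(o[1],1))
print('lugs',[plane(b[2],15,c)[:,:2].mean(0).round(1).tolist() for b in blobs(cmask(im,'red'),20) if b[1][1]<250])
E
python3 chk.py; python3 -c "
from h import *
to(640,228.7,265,6.9)"
```

```text
time: 53.42
tool_pos: [466.1, 336.2, 50.3]
tcp_rot: [-180.0, -0.0, 7.1]
ft_force: [-1.1, 0.0, -0.7]
finger_gap: 32.8
grip_force: 39.9
time: 54.67
tool_pos: [394.0, 326.3, 260.6]
tcp_rot: [-180.0, -0.1, 7.1]
ft_force: [0.3, -0.1, 0.1]
finger_gap: 84.8
grip_force: 0.0
white off [-0.6 -0.7] 11.1
yellow off [0.5 1.3] 11.1
orange off [ 0.1 -0.1] 11.1
green off [0.6 6.3] 10.3
lugs [[509.2, 187.1], [484.8, 315.3], [488.8, 277.6], [380.2, 465.5], [479.7, 60.5]]
shift m [ 0.2317  0.1272 -0.0043] turn [-0.  -0.   0.2] now [394.4 326.3 260.6] [-180.    -0.     7.1] t 54.7
```

```bash

python3 -m handwheel '[[0,0.0363,0,0,0,0,0.085],[0,0.0363,0,0,0,0,0.085],[0,0.0363,0,0,0,0,0.085],[0,0.0363,0,0,0,0,0.085],[0,0.0363,0,0,0,0,0.085],[0,0.0363,0,0,0,0,0.085],[0,0.0363,0,0,0,0,0.085]]' >/dev/null
python3 -m handwheel '[[0,0,0,0,0,0,0.085],[0,0,0,0,0,0,0.085]]' >/dev/null
python3 chk.py; python3 -c "
from h import *
to(640,228.7,265,6.9)"
```

```text
yellow off [0.6 0.8] 11.3
orange off [ 0.5 -1.2] 10.7
green off [2.  2.8] 11.1
lugs [[510.0, 185.4], [485.2, 313.2], [491.7, 277.1], [484.7, 59.8]]
shift m [ 0.2312 -0.1285 -0.0045] turn [-0. -0.  0.] now [426.   73.3 260.4] [-180.    -0.     6.9] t 55.5
```

```bash
python3 - <<'E'
from h import *
im,d,c=snap('wrist'); m=cmask(im,'green').astype(np.uint8)
b=max([b for b in blobs(m,300) if b[1][1]<250],key=lambda b:b[0]); P=plane(b[2],4,c)[:,:2]
x,e=circ(P,30); print('green marker',x.round(1),round(e,2),b[1])
E
python3 -m handwheel '[[0.036,-0.0018,0,0,0,0,0.055],[0.036,-0.0018,0,0,0,0,0.055],[0,0,0.035,0,0,0,0.055],[0,0,0.035,0,0,0,0.055],[0,0,0.035,0,0,0,0.055],[0,0,0.02,0,0,0,0.055],[0,0,0,0,0,0,0.055],[0,0,0,0,0,0,0.055]]' 40
python3 -c "
from h import *
to(497,85.6,50,6.9)"
```

```text
green marker [494.8  82.9] 0.09 [271.84144645  99.94714882]
time: 56.23
tool_pos: [495.2, 87.8, 134.3]
tcp_rot: [-180.0, 0.2, 7.2]
ft_force: [-0.5, -0.3, -0.1]
finger_gap: 55.2
grip_force: 0.0
shift m [0.0018 0.0024 0.0843] turn [-0.   0.2  0.3] now [495.2  87.8 134.3] [-180.     0.2    7.2] t 56.2
```

```bash

python3 -m handwheel '[[0.0005,0.0022,0.03,0,0,0,0.055],[0,0,0.03,0,0,0,0.055],[0,0,0.018,0,0,0,0.055],[0,0,0.003,0,0,0,0.055],[0,0,0,0,0,0,0.055],[0,0,0,0,0,0,0.055]]'
python3 -m handwheel '[[0,0,0,0,0,0,0.02],[0,0,0,0,0,0,0.02],[0,0,0,0,0,0,0.02],[0,0,0,0,0,0,0.02],[0,0,0,0,0,0,0.02],[0,0,0,0,0,0,0.02],[0,0,0,0,0,0,0.02]]' 40 
python3 -m handwheel '[[0,0,-0.006,0,0,0,0.02],[0,0,-0.004,0,0,0,0.02],[-0.0015,0.0025,0,0,0,0,0.02],[0,0,0,0,0,0,0.02],[0,0,0,0,0,0,0.02]]' 
python3 -c "
from h import *
to(494.9,82.8,50,7.1)"
```

```text
time: 56.73
tool_pos: [498.9, 84.9, 56.9]
tcp_rot: [180.0, -0.2, 7.1]
ft_force: [-0.7, -0.3, 0.9]
finger_gap: 55.0
grip_force: 0.0
time: 57.32
tool_pos: [498.9, 84.6, 57.0]
tcp_rot: [180.0, -0.2, 7.1]
ft_force: [-2.7, 1.1, 9.1]
finger_gap: 32.1
grip_force: 38.9
time: 57.73
tool_pos: [495.6, 81.5, 64.2]
tcp_rot: [180.0, 0.0, 7.1]
ft_force: [-0.5, -0.1, -1.3]
finger_gap: 32.1
grip_force: 39.8
shift m [-0.0005 -0.0014  0.0142] turn [ 0.  0. -0.] now [495.6  81.5  64.2] [180.    0.    7.1] t 57.7
```

```bash

python3 -m handwheel '[[0.001,-0.0011,0.004,0,0,0,0.02],[0,0,0.001,0,0,0,0.02],[0,0,0,0,0,0,0.02],[0,0,0,0,0,0,0.02],[0,0,0,0,0,0,0.02]]' 
python3 -m handwheel '[[0,0,0.001,0,0,0,0.02],[0,0,0.001,0,0,0,0.02],[0,0,0,0,0,0,0.02],[0,0,0,0,0,0,0.02],[0,0,0,0,0,0,0.02]]' 
```

```text
time: 58.15
tool_pos: [496.5, 82.9, 59.1]
tcp_rot: [180.0, 0.0, 7.1]
ft_force: [1.0, -0.1, -1.1]
finger_gap: 32.1
grip_force: 39.8
time: 58.57
tool_pos: [496.6, 82.9, 57.3]
tcp_rot: [-180.0, -0.0, 7.1]
ft_force: [0.2, -0.2, -1.2]
finger_gap: 32.0
grip_force: 39.8
```

```bash

python3 -m handwheel '[[0,0,0,0,0,0,0.055],[0,0,0,0,0,0,0.055],[0,0,0,0,0,0,0.055],[0,0,0,0,0,0,0.055],[0,0,-0.02,0,0,0,0.055],[0,0,-0.03,0,0,0,0.055],[0,0,-0.04,0,0,0,0.085],[0,0,-0.04,0,0,0,0.085]]' >/dev/null
python3 -m handwheel '[[0,0,-0.04,0,0,0,0.085],[0,0,-0.032,0,0,0,0.085],[-0.0365,0.0005,0,0,0,0,0.085],[-0.0365,0.0005,0,0,0,0,0.085],[0,0,0,0,0,0,0.085],[0,0,0,0,0,0,0.085],[0,0,0,0,0,0,0.085]]'
python3 chk.py; python3 -c "
from h import *
to(640,228.7,265,6.9)"
```

```text
time: 59.82
tool_pos: [424.6, 72.9, 259.8]
tcp_rot: [180.0, -0.1, 7.1]
ft_force: [0.1, -0.5, -0.2]
finger_gap: 85.0
grip_force: 0.0
yellow off [0.5 0.6] 11.4
orange off [ 0.6 -0.9] 10.8
green off [-0.3 -0.8] 11.0
lugs [[510.1, 185.4], [485.3, 313.2], [491.8, 277.2], [482.3, 56.2]]
shift m [ 0.2326 -0.1281 -0.005 ] turn [ 0.  -0.1  0.2] now [425.   72.9 259.7] [ 1.8e+02 -1.0e-01  7.1e+00] t 59.9
```

All four nozzles are within about 1 mm. Now the cover tab.

```bash

python3 -m handwheel '[[0.0333,-0.0183,-0.001,0,0,0,0.085],[0.0333,-0.0183,-0.001,0,0,0,0.085],[0.0333,-0.0183,-0.001,0,0,0,0.085],[0.0333,-0.0183,-0.001,0,0,0,0.085],[0.0333,-0.0183,-0.001,0,0,0,0.085],[0.0333,-0.0183,0,0,0,0,0.085],[0.0333,-0.0183,0,0,0,0,0.085]]' >/dev/null
python3 -m handwheel '[[0,0,0,0,0,0,0.085],[0,0,0,0,0,0,0.085],[0,0,0,0,0,0,0.085]]' 
python3 -c "
from h import *
to(640,228.7,197,6.9)"
```

```text
time: 60.7
tool_pos: [640.1, 228.8, 262.7]
tcp_rot: [180.0, 0.1, 7.1]
ft_force: [-0.1, -0.2, -0.2]
finger_gap: 85.2
grip_force: 0.0
shift m [0.0001 0.0001 0.0657] turn [0.  0.1 0.2] now [640.1 228.8 262.7] [1.8e+02 1.0e-01 7.1e+00] t 60.7
```

```bash

python3 -m handwheel '[[0,0,0.025,0,0,0.2,0.085],[0,0,0.025,0,0,0,0.085],[0,0,0.014,0,0,0,0.085],[0,0,0,0,0,0,0.085],[0,0,0,0,0,0,0.085]]' 30
python3 -m handwheel '[[0,0,0,0,0,0,0.035],[0,0,0,0,0,0,0.035],[0,0,0,0,0,0,0.035],[0,0,0,0,0,0,0.035],[0,0,0,0,0,0,0.035],[0,0,0,0,0,0,0.035]]' 30
python3 -c "
from h import *
to(640,228.7,194,6.9)"
```

```text
time: 61.12
tool_pos: [639.1, 228.2, 200.6]
tcp_rot: [180.0, 0.1, 6.9]
ft_force: [0.4, -0.3, 0.1]
finger_gap: 85.2
grip_force: 0.0
time: 61.62
tool_pos: [640.9, 230.3, 203.0]
tcp_rot: [-179.9, -0.2, 6.9]
ft_force: [0.3, 4.5, 4.3]
finger_gap: 49.5
grip_force: 35.3
shift m [-0.0011  0.0015  0.009 ] turn [-0.1 -0.2  0. ] now [640.9 230.3 203. ] [-179.9   -0.2    6.9] t 61.6
```

```bash
python3 -c "
import numpy as np
p=np.radians(np.linspace(114.6,8.4,33)); x=-195.8*np.cos(p); z=195.8*np.sin(p)
for i in range(32): print([round((x[i+1]-x[i])/1e3,4),0,round(-(z[i+1]-z[i])/1e3,4)],end=' ' if (i+1)%8 else chr(10))
print(x[[8,16,24,32]].round(),(z[[8,16,24,32]]+25).round())"
```

```text
[np.float64(-0.0104), 0, np.float64(-0.0044)] [np.float64(-0.0107), 0, np.float64(-0.0038)] [np.float64(-0.0109), 0, np.float64(-0.0032)] [np.float64(-0.011), 0, np.float64(-0.0025)] [np.float64(-0.0112), 0, np.float64(-0.0019)] [np.float64(-0.0113), 0, np.float64(-0.0013)] [np.float64(-0.0113), 0, np.float64(-0.0006)] [np.float64(-0.0113), 0, np.float64(0.0001)]
[np.float64(-0.0113), 0, np.float64(0.0007)] [np.float64(-0.0113), 0, np.float64(0.0014)] [np.float64(-0.0112), 0, np.float64(0.002)] [np.float64(-0.011), 0, np.float64(0.0027)] [np.float64(-0.0109), 0, np.float64(0.0033)] [np.float64(-0.0106), 0, np.float64(0.0039)] [np.float64(-0.0104), 0, np.float64(0.0045)] [np.float64(-0.0101), 0, np.float64(0.0051)]
[np.float64(-0.0098), 0, np.float64(0.0057)] [np.float64(-0.0095), 0, np.float64(0.0063)] [np.float64(-0.0091), 0, np.float64(0.0068)] [np.float64(-0.0087), 0, np.float64(0.0073)] [np.float64(-0.0082), 0, np.float64(0.0078)] [np.float64(-0.0078), 0, np.float64(0.0083)] [np.float64(-0.0073), 0, np.float64(0.0087)] [np.float64(-0.0068), 0, np.float64(0.0091)]
[np.float64(-0.0062), 0, np.float64(0.0095)] [np.float64(-0.0057), 0, np.float64(0.0098)] [np.float64(-0.0051), 0, np.float64(0.0101)] [np.float64(-0.0045), 0, np.float64(0.0104)] [np.float64(-0.0039), 0, np.float64(0.0107)] [np.float64(-0.0033), 0, np.float64(0.0109)] [np.float64(-0.0026), 0, np.float64(0.011)] [np.float64(-0.002), 0, np.float64(0.0112)]
[  -7.  -93. -160. -194.] [221. 197. 137.  54.]
```

```bash

python3 -m handwheel '[[-0.0104,0,-0.0044,0,0,0,0.035],[-0.0107,0,-0.0038,0,0,0,0.035],[-0.0109,0,-0.0032,0,0,0,0.035],[-0.011,0,-0.0025,0,0,0,0.035],[-0.0112,0,-0.0019,0,0,0,0.035],[-0.0113,0,-0.0013,0,0,0,0.035],[-0.0113,0,-0.0006,0,0,0,0.035],[-0.0113,0,0,0,0,0,0.035]]' 30
python3 - <<'E'
from h import *
s=r.sense(); t=s['tool_pos']-np.array([560.1,219,25]); x=t[0]*.993+t[1]*.12; print('R',np.hypot(x,t[2]).round(1),'phi',np.degrees(np.arctan2(t[2],-x)).round(1),x.round(1),t[2].round(1))
E
```

```text
time: 62.28
tool_pos: [553.1, 219.4, 219.7]
tcp_rot: [-179.9, -0.2, 6.9]
ft_force: [3.2, 5.8, -2.1]
finger_gap: 49.4
grip_force: 35.5
R 194.8 phi 88.0 -6.9 194.7
```

On the arc, with low force. Continuing.

```bash

python3 -m handwheel '[[-0.0113,0,0.0007,0,0,0,0.035],[-0.0113,0,0.0014,0,0,0,0.035],[-0.0112,0,0.002,0,0,0,0.035],[-0.011,0,0.0027,0,0,0,0.035],[-0.0109,0,0.0033,0,0,0,0.035],[-0.0106,0,0.0039,0,0,0,0.035],[-0.0104,0,0.0045,0,0,0,0.035],[-0.0101,0,0.0051,0,0,0,0.035]]' 30
python3 -m handwheel '[[-0.0098,0,0.0057,0,0,0,0.035],[-0.0095,0,0.0063,0,0,0,0.035],[-0.0091,0,0.0068,0,0,0,0.035],[-0.0087,0,0.0073,0,0,0,0.035],[-0.0082,0,0.0078,0,0,0,0.035],[-0.0078,0,0.0083,0,0,0,0.035],[-0.0073,0,0.0087,0,0,0,0.035],[-0.0068,0,0.0091,0,0,0,0.035]]' 30
python3 - <<'E'
from h import *
s=r.sense(); t=s['tool_pos']-np.array([560.1,219,25]); x=t[0]*.993+t[1]*.12; print('R',np.hypot(x,t[2]).round(1),'phi',np.degrees(np.arctan2(t[2],-x)).round(1),x.round(1),t[2].round(1))
E
```

```text
time: 62.95
tool_pos: [467.3, 208.9, 196.8]
tcp_rot: [-179.9, -0.3, 6.9]
ft_force: [1.8, 3.2, 3.8]
finger_gap: 49.5
grip_force: 32.6
time: 63.62
tool_pos: [399.9, 200.5, 136.1]
tcp_rot: [-179.9, -0.2, 6.9]
ft_force: [-3.3, 1.6, 6.2]
finger_gap: 49.3
grip_force: 34.0
R 195.9 phi 34.6 -161.3 111.1
```

```bash

python3 -m handwheel '[[-0.0062,0,0.0095,0,0,0,0.035],[-0.0057,0,0.0098,0,0,0,0.035],[-0.0051,0,0.0101,0,0,0,0.035],[-0.0045,0,0.0104,0,0,0,0.035],[-0.0039,0,0.0107,0,0,0,0.035],[-0.0033,0,0.0109,0,0,0,0.035],[0,0,0,0,0,0,0.035]]' 30
python3 -m handwheel '[[-0.002,0,0.006,0,0,0,0.035],[-0.0015,0,0.006,0,0,0,0.035],[-0.001,0,0.005,0,0,0,0.035],[0,0,0,0,0,0,0.035],[0,0,0,0,0,0,0.035]]' 30
python3 - <<'E'
from h import *
s=r.sense(); t=s['tool_pos']-np.array([560.1,219,25]); x=t[0]*.993+t[1]*.12; print('R',np.hypot(x,t[2]).round(1),'phi',np.degrees(np.arctan2(t[2],-x)).round(1),x.round(1),t[2].round(1))
E
```

```text
time: 64.2
tool_pos: [370.5, 196.8, 72.0]
tcp_rot: [-179.9, -0.0, 6.9]
ft_force: [-1.2, 5.1, -2.0]
finger_gap: 48.8
grip_force: 37.2
time: 64.62
tool_pos: [366.8, 196.4, 55.9]
tcp_rot: [-179.9, -0.1, 6.9]
ft_force: [-0.8, 5.9, -2.2]
finger_gap: 49.5
grip_force: 37.9
R 197.1 phi 9.0 -194.6 30.9
```

```bash

for i in 1; do python3 -m handwheel '[[0,0,0.002,0,0,0,0.035],[0,0,0,0,0,0,0.035],[0,0,0,0,0,0,0.035]]' 30; done
python3 -m handwheel '[[0,0,0.002,0,0,0,0.035],[0,0,0,0,0,0,0.035],[0,0,0,0,0,0,0.035]]' 30
```

```text
time: 64.87
tool_pos: [366.4, 196.3, 53.8]
tcp_rot: [-179.9, -0.0, 6.9]
ft_force: [-2.2, 5.5, -1.4]
finger_gap: 49.7
grip_force: 38.1
time: 65.12
tool_pos: [366.1, 196.3, 51.7]
tcp_rot: [-179.9, 0.0, 6.9]
ft_force: [-2.9, 5.6, -0.2]
finger_gap: 49.2
grip_force: 38.3
```

```bash

python3 -m handwheel '[[0,0,0.002,0,0,0,0.035],[0,0,0,0,0,0,0.035],[0,0,0,0,0,0,0.035]]' 30
python3 -m handwheel '[[0,0,0.002,0,0,0,0.035],[0,0,0,0,0,0,0.035],[0,0,0,0,0,0,0.035]]' 30
python3 - <<'E'
from h import *
im,d,c=snap('scene')
uv=np.argwhere(cmask(im,'yellow'))[:,::-1].astype(float)
q=cv2.undistortPoints(uv.reshape(-1,1,2),c['K'],c['dist']).reshape(-1,2); z=d[uv[:,1].astype(int),uv[:,0].astype(int)]
P=(np.c_[q,np.ones(len(q))]*z[:,None])@c['Rw'].T+c['o']
k=np.linalg.norm(P[:,:2]-[366,196],axis=1)<60; print('tab pts',k.sum(),np.median(P[k],0).round(1) if k.any() else '')
E
```

```text
time: 65.37
tool_pos: [365.8, 196.2, 49.6]
tcp_rot: [-179.9, 0.1, 6.9]
ft_force: [-4.8, 6.1, -0.7]
finger_gap: 49.1
grip_force: 38.5
time: 65.62
tool_pos: [365.6, 196.2, 47.5]
tcp_rot: [-179.9, 0.1, 6.9]
ft_force: [-5.5, 5.3, -0.3]
finger_gap: 49.6
grip_force: 38.7
tab pts 91 [376.2 198.9  64.3]
```

```bash

python3 -m handwheel '[[0,0,0,0,0,0,0.07],[0,0,0,0,0,0,0.07],[0,0,0,0,0,0,0.07],[0,0,-0.03,0,0,0,0.07],[0,0,-0.03,0,0,0,0.01],[0,0,0,0,0,0,0.01],[0.006,0,0,0,0,0,0.01],[0,0,0,0,0,0,0.01]]' 30
python3 -m handwheel '[[0,0,0,0,0,0,0.01],[0,0,0,0,0,0,0.01],[0,0,0.015,0,0,0,0.01],[0,0,0,0,0,0,0.01],[0,0,0,0,0,0,0.01]]'
python3 -c "
from h import *
to(374,197.5,80,6.9)"
```

```text
time: 66.33
tool_pos: [373.7, 196.5, 108.2]
tcp_rot: [-180.0, -0.1, 6.9]
ft_force: [0.7, -0.5, -0.0]
finger_gap: 21.8
grip_force: 0.0
time: 66.75
tool_pos: [371.0, 195.9, 91.6]
tcp_rot: [179.9, 0.2, 6.9]
ft_force: [-0.1, 0.0, -0.1]
finger_gap: 9.9
grip_force: 0.0
shift m [ 0.0032 -0.0012  0.0115] turn [ 0.1  0.2 -0. ] now [371.  195.9  91.6] [179.9   0.2   6.9] t 66.8
```

```bash

python3 -m handwheel '[[0.001,0,0.006,0,0,0,0.01],[0,0,0,0,0,0,0.01],[0,0,0,0,0,0,0.01]]'
python3 -m handwheel '[[0,0,0.003,0,0,0,0.01],[0,0,0,0,0,0,0.01],[0,0,0,0,0,0,0.01]]'
python3 -m handwheel '[[0,0,0.002,0,0,0,0.01],[0,0,0,0,0,0,0.01],[0,0,0,0,0,0,0.01]]'
```

```text
time: 67.0
tool_pos: [373.3, 196.5, 86.9]
tcp_rot: [180.0, 0.0, 6.9]
ft_force: [0.8, -0.1, 0.7]
finger_gap: 9.9
grip_force: 0.0
time: 67.25
tool_pos: [373.4, 196.6, 84.0]
tcp_rot: [180.0, 0.0, 6.9]
ft_force: [0.3, -0.2, 0.4]
finger_gap: 9.9
grip_force: 0.0
time: 67.5
tool_pos: [373.4, 196.6, 82.0]
tcp_rot: [180.0, 0.0, 6.9]
ft_force: [-0.7, -0.7, -0.9]
finger_gap: 10.1
grip_force: 0.0
```

```bash

python3 -m handwheel '[[0,0,0.002,0,0,0,0.01],[0,0,0,0,0,0,0.01],[0,0,0,0,0,0,0.01]]'
python3 -m handwheel '[[0,0,0.002,0,0,0,0.01],[0,0,0,0,0,0,0.01],[0,0,0,0,0,0,0.01]]'
```

```text
time: 67.75
tool_pos: [373.4, 196.6, 79.8]
tcp_rot: [180.0, 0.0, 6.9]
ft_force: [0.6, 0.7, -0.1]
finger_gap: 9.8
grip_force: 0.0
time: 68.0
tool_pos: [373.6, 196.7, 79.2]
tcp_rot: [180.0, 0.0, 6.9]
ft_force: [-7.0, -3.4, 15.3]
finger_gap: 9.6
grip_force: 7.4
```

The tab's top is at 60 mm and resists 15 N, so the cover is fully closed. I'll back off and check.

```bash

python3 -m handwheel '[[0,0,-0.01,0,0,0,0.01],[0,0,-0.03,0,0,0,0.01],[0,0,-0.04,0,0,0,0.01],[0,0,-0.04,0,0,0,0.01],[0,0,-0.04,0,0,0,0.03],[0,0,-0.02,0,0,0,0.05],[0,0,0,0,0,0,0.085],[0,0,0,0,0,0,0.085]]'
python3 - <<'E'
from h import *
im,d,c=snap('wrist'); cv2.imwrite('pics/end.png',im)
E
```

```text
time: 68.67
tool_pos: [374.4, 196.9, 259.9]
tcp_rot: [-179.9, -0.2, 6.9]
ft_force: [-0.1, 0.1, -0.6]
finger_gap: 58.0
grip_force: 0.0
```

View pics/end.png

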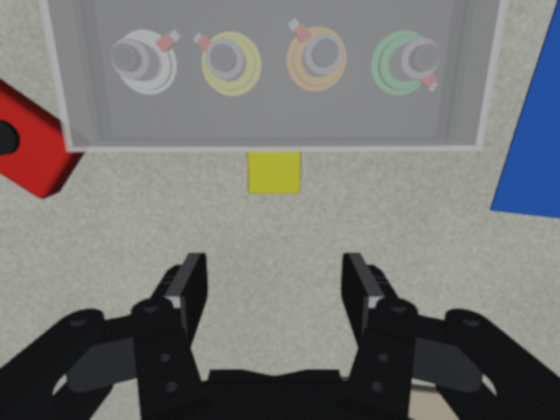

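The cover is closed and the four nozzles stand centred under it, at (148,62), (230,63), (317,58) and (404,63), with lugs on pointers. The tab is at (274,172).

```bash
python3 -c "
from bench import r
print(r.hand_in())"
```

```text
the job is handed in; nothing more can be done
None
```

The job is handed in: all four nozzles were within about 1.5 mm of their marker centres, with lugs along their pointers, when last measured before closing; the cover is fully closed over them, and the arm never touched the screwdriver, multimeter or solvent jar.

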